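Seat a drilled block in the measuring fixture and plug its bores

TASK

Get the drilled block ready on the measuring fixture: park the setting master upright in the grey tray, then push the block square and flat against both steel stop rails. With the block seated there, press every gauge plug from the rack fully home into a hole of its own, and when all are home and the block still sits against both rails, press the black read button. Leave the other things on the bench where they are.

Things in the scene. Friction and masses are not known exactly. Their poses are not given: they have to be found in the camera images.
- fixture: Fixed aluminium base plate, x -120..120, y -150..130 mm in its frame, 20 mm thick, olive inlay. Two steel stop rails 20 mm wide, 15 mm above the plate: far rail at +x (inner face x = +100 mm) and side rail at +y (inner face y = +110 mm). Origin at table height (plate top z = 20 mm), z up. Place and yaw (up to 0.2 rad) vary.
- block: Loose aluminium block, 80 (x) by 110 (y) by 45 mm high, about 0.7 kg, four equal blind holes in its top; lies on the fixture plate askew, off the rails. Origin at centre of underside, z up. Seated, its +x long face is on the far rail, its +y short face on the side rail, centre at fixture x +60, y +55 mm. Slides when pushed with 4 to 15 N.
- block_hole0 (a point): Centre of the mouth of a blind hole in the block's top face (block x -20, y -27 mm, 45 mm above its underside): 15 mm diameter, sharp-edged (no chamfer), 28 mm deep. Any plug fits any hole.
- block_hole1 (a point): Centre of the mouth of a blind hole in the block's top face (block x -20, y +27 mm, 45 mm above its underside): 15 mm diameter, sharp-edged (no chamfer), 28 mm deep. Any plug fits any hole.
- block_hole2 (a point): Centre of the mouth of a blind hole in the block's top face (block x +20, y -27 mm, 45 mm above its underside): 15 mm diameter, sharp-edged (no chamfer), 28 mm deep. Any plug fits any hole.
- block_hole3 (a point): Centre of the mouth of a blind hole in the block's top face (block x +20, y +27 mm, 45 mm above its underside): 15 mm diameter, sharp-edged (no chamfer), 28 mm deep. Any plug fits any hole.
- plug1: Steel gauge plug (may be absent): nose 14 mm dia, 24 mm long below a grooved handle 22 mm dia, 28 mm high; 70 g. Origin at centre of the nose's lower end, z up its axis. Starts upright in the rack at rack x -30, y -30 mm, origin 8 mm above the table, handle from 32 to 60 mm. Home in the block the handle's shoulder rests on its top: origin 21 mm above the block's underside.
- plug2: Steel gauge plug (may be absent): nose 14 mm dia, 24 mm long below a grooved handle 22 mm dia, 28 mm high; 70 g. Origin at centre of the nose's lower end, z up its axis. Starts upright in the rack at rack x -30, y +30 mm, origin 8 mm above the table, handle from 32 to 60 mm. Home in the block the handle's shoulder rests on its top: origin 21 mm above the block's underside.
- plug3: Steel gauge plug (may be absent): nose 14 mm dia, 24 mm long below a grooved handle 22 mm dia, 28 mm high; 70 g. Origin at centre of the nose's lower end, z up its axis. Starts upright in the rack at rack x +30, y -30 mm, origin 8 mm above the table, handle from 32 to 60 mm. Home in the block the handle's shoulder rests on its top: origin 21 mm above the block's underside.
- plug4: Steel gauge plug (may be absent): nose 14 mm dia, 24 mm long below a grooved handle 22 mm dia, 28 mm high; 70 g. Origin at centre of the nose's lower end, z up its axis. Starts upright in the rack at rack x +30, y +30 mm, origin 8 mm above the table, handle from 32 to 60 mm. Home in the block the handle's shoulder rests on its top: origin 21 mm above the block's underside.
- rack: Fixed black plastic rack, 120 by 120 by 32 mm, with four 16.5 mm holes (29 mm deep) at 60 mm pitch that hold the plugs. Stands left or right of the fixture. Origin at the centre of its underside.
- master: Loose steel setting master: disc 40 mm dia, 18 mm high, with a round upright knob 18 mm dia on its middle, from 18 to 58 mm above its underside; 0.18 kg. It was left on the fixture plate between the block and the side rail, in the block's way. Origin at the centre of its underside, z up.
- tray: Fixed open grey plastic tray, 130 by 130 mm, 18 mm high, walls and floor 4 mm thick; parking place of the setting master. Stands on the other side of the fixture from the rack. Origin at the centre of its underside.
- read_button (a joint): Travel of the black round read button (28 mm across) in a grey housing on the fixture's near right corner (fixture x -92, y -122 mm), pressed downward: 0 up, 0.006 m fully down; springs back; takes 4 N to press fully.
- read_button_top (a point): Centre of the top of the read button's cap.
- mouse: Bystander: black computer mouse, 100 by 58 by 26 mm. Origin at the centre of its underside.
- mug: Bystander: white mug, 80 mm across, 90 mm high. Origin at the centre of its underside.
- screwdriver: Bystander: screwdriver lying on the table. Origin under its middle.
- ring_gauge: Bystander: dark steel ring, 60 mm outside, 30 mm inside, 18 mm high, lying on the table. Origin at the centre of its underside.
- jar: Bystander: white plastic jar, 50 mm across, 70 mm high. Origin at the centre of its underside.
- caliper: Bystander: digital caliper lying on the table, 160 mm long, 12 mm high. Origin under its middle.
Things that resemble listed ones, but are neither listed nor needed, are in the scene too. Leave any orange or yellow look-alike of the plug4 alone.

How it is judged:
On the way, in this order (a step that is already met when the one before it is completed fails the run):
1. the setting master stands in the tray (x of master in the frame of tray between -0.052 and 0.052 m and y of master in the frame of tray between -0.052 and 0.052 m and angle between master's own z axis and vertical below 0.1 rad and height (world z) of master below 0.008 m), for 0.2 s.
2. the block sits square against both rails (x of block in the frame of fixture above 0.057 m and y of block in the frame of fixture above 0.052 m and angle between the x axis of block and the x axis of fixture, either way round below 0.035 rad and height (world z) of block below 0.023 m), for 0.2 s.
3. every plug is fully home in a hole, the block still against both rails (all of step 2 and (horizontal distance between plug1 and block_hole0 below 0.003 m or horizontal distance between plug1 and block_hole1 below 0.003 m or horizontal distance between plug1 and block_hole2 below 0.003 m or horizontal distance between plug1 and block_hole3 below 0.003 m) and z of each of plug1, plug2, plug3, plug4 in the frame of block below 0.0235 m and angle between each of plug1, plug2, plug3, plug4's own z axis and vertical below 0.06 rad and (horizontal distance between plug2 and block_hole0 below 0.003 m or horizontal distance between plug2 and block_hole1 below 0.003 m or horizontal distance between plug2 and block_hole2 below 0.003 m or horizontal distance between plug2 and block_hole3 below 0.003 m) and (horizontal distance between plug3 and block_hole0 below 0.003 m or horizontal distance between plug3 and block_hole1 below 0.003 m or horizontal distance between plug3 and block_hole2 below 0.003 m or horizontal distance between plug3 and block_hole3 below 0.003 m) and (horizontal distance between plug4 and block_hole0 below 0.003 m or horizontal distance between plug4 and block_hole1 below 0.003 m or horizontal distance between plug4 and block_hole2 below 0.003 m or horizontal distance between plug4 and block_hole3 below 0.003 m)), for 0.2 s.
4. the read button is pressed, block and plugs in place (all of step 3 and value of joint read_button above 0.004 m).
At the end, for the whole second after the job is handed in: Block flat on the plate, within 3 mm of both rails and 0.035 rad of square; every plug upright in a hole, within 3 mm of its centre, shoulder within 2.5 mm of the block's top; setting master upright on the tray's floor; all at rest, the read button having been pressed (all of step 1 and all of step 3 and linear speed of each of plug1, plug2, plug3, plug4, block, master below 0.02 m/s); the robot touches nothing.
It fails at once if one of the other loose things on the bench is displaced by more than 40 mm (distance of any of mouse, mug, screwdriver, ring_gauge, jar, caliper from where it was at the start of the episode above 0.04 m).
Of plug1, plug2, plug3, plug4 only 2 to 3 are there at a start; the rules pass over those that are not, and their reading is None.
At some moment in a run one of block, master may be knocked a few centimetres aside while the robot is not near it.
It also fails if it takes over 210 s, if anything falls off the work surface, if the arm or the gripper's body presses on something with over 40 N, if the wrist force passes 120 N, or if a joint passes its speed limit or range.

ROBOT

A 6-joint arm with a two-finger parallel gripper is mounted at the origin on the work surface. World frame = base frame: x ahead of the robot, y to its left, z up, the work surface at z = 0. Lengths are in m, angles in rad, forces in N, time in s.
With the tool pointing down it reaches from about 0.225 to 0.875 m from the base axis. Payload 3.4 kg.
Tool frame: the origin (TCP) lies midway between the tips of the shut fingers; the grasp point (between the pads) lies 19 mm behind it (manip.tcp_to_grasp is the distance from the TCP to the grasp point, in m); x points along the fingers, y is the direction in which the jaws open and shut, and the axes are right-handed (so a half turn about x gives the same grasp; the last joint's range is limited). The gripper opens to 85 mm and grips with 20 to 120 N. Pads are 22 mm wide; open, the fingers measure 114 mm over their backs; the gripper's body (76 mm by 85 mm) begins 54 mm behind the grasp point. The pads swing forward as they close: fully open they stand 13 mm farther back than shut.
Start: joints at [-1.249, 0.276, 1.505, -0, 1.361, -0.121], TCP at [0.246, -0.52, 0.231] pointing down, gripper open.
Joint ranges: [-2.89, 2.89], [-0.75, 2.08], [0.22, 2.7], [-1.18, 4.32], [0.11, 2.71], [-2.7, 2.7]. Speed limits (rad/s): [2.57, 2.57, 3.14, 3.14, 3.14, 3.14].

INTERFACE

Orientations are given as a unit quaternion [w, x, y, z].
In Python, from rig import readout, eyes, job, manip gives the robot as it stands. The module is installed in compiled form; this text tells all that it offers.
- The arm moves only by the tool carry_out, never from a script. Its argument "deltas" is one flat list of numbers, 7 for each row, row after row: the shift along the tool's x, y, z scaled (see below), then the turn, a rotation vector about the tool's x, y, z scaled (see below), then the opening, from -1 (shut) to 1 (fully open). In form: [dx, dy, dz, ax, ay, az, grip, dx, dy, dz, ax, ay, az, grip, ...]. A call has 1 to 10 rows; each row shifts and turns the commanded pose from where the row before left it, along the tool's axes as they then stand; what a row does not reach is not made up. The controller multiplies each number of a shift by 60 mm and each number of a turn by 4 degrees. A row lasts 1/8 s, in which the tool goes at most 62.5 mm and 10.7 degrees, less where a joint would pass 70% of its speed; a pose out of reach is approached as far as the arm can. A call with a number of a shift or a turn outside -1 to 1 is refused whole. A call with a gripper value outside its range is refused whole. The fingers move at their own pace and stop on an object; "newtons" is the grip in N (left out, the last holds). Time passes only in rows, so rows that do not move let the fingers close. It gives the time, the measured TCP pose, the force and the opening at its end, in the units of the state.
- readout.get_state(): the state, without advancing time (a new reading comes with each control period).
- eyes.get_image(name): name is "scene" or "top"; returns a dict with "color" (480x640x3 uint8, red, green, blue), "z_map" (480x640 float32, m along the optical axis (not along the pixel's ray), 0 where there is no reading), "mtx" (3x3 intrinsics, pixels), "origin" and "orientation" of the camera in the world. Camera axes: x right, y down, z forward; pixel columns grow to the right and rows downward; lengths in m; the calibration is good to about 2 mm. A picture is of the moment at which its call begins.
- job.sign_off(): hands the job in, once; it reports no verdict.
The state is a dict: "clock": time; "qpos": joint angles; "qd": joint speeds; "effort": joint torques, N m; "position": TCP position; "ee_rot": TCP orientation; "contact_force": force on the tool from outside, world axes, zero at the start; "moment": the same for the moment, N m; "width": finger opening in m.
Only numpy, scipy, OpenCV 4.12 (cv2) and the standard library are available. Lean on these libraries where they do the work, as an engineer would, in place of code of your own. Each camera call takes 0.05 s, during which the arm holds its last target.

## Working session

There is one attempt and no reset: what is moved stays moved. The work goes in short steps, Python scripts to look and compute and a tool call to move; the robot and the scene stay as the last step left them, time stands still between calls to the robot, and variables do not carry over. Pictures are saved under pics/ and viewed, and the job is handed in when it is done.

Besides the shell and the picture viewer there is one more tool, called as a command line: name --argument value ..., lists and objects as JSON in quotes. carry_out: Moves the arm, as the interface text tells. Its arguments: {"type":"object","properties":{"deltas":{"type":"array"},"newtons":{"type":"number"}},"required":["deltas"]}

```bash
mkdir -p pics
python3 - <<'E'
from rig import readout, eyes, job, manip
import cv2, numpy as np
s=readout.get_state(); print(s); print(manip.tcp_to_grasp, dir(manip))
for n in("scene","top"):
    d=eyes.get_image(n); cv2.imwrite(f"pics/{n}0.png",d["color"][...,::-1]); print(n,d["mtx"],d["origin"],d["orientation"])
E
```

```text
{'clock': 0.0, 'qpos': array([-1.24900315e+00,  2.76536843e-01,  1.50617389e+00, -1.07859005e-06,
        1.36071004e+00, -1.21032585e-01]), 'qd': array([-1.65726642e-03,  4.17377917e-04,  6.78874988e-05,  6.42340365e-04,
        1.63636915e-03,  4.46729285e-04]), 'effort': array([ 6.97760534e-04, -4.16773224e+01, -2.45808131e+01, -2.62983713e-04,
        1.10640991e-02, -1.09728706e-06]), 'position': array([ 0.24618417, -0.51901481,  0.23045665]), 'ee_rot': array([-0.15464344, -0.68977954, -0.15592953,  0.68990983]), 'contact_force': array([-0.68153104,  0.03881771, -0.27013997]), 'moment': array([-0.02438361,  0.01071847,  0.05055383]), 'width': 0.08567276307765948}
0.0187 ['MotionError', '__class__', '__delattr__', '__dict__', '__dir__', '__doc__', '__eq__', '__format__', '__ge__', '__getattribute__', '__getstate__', '__gt__', '__hash__', '__init__', '__init_subclass__', '__le__', '__lt__', '__module__', '__ne__', '__new__', '__reduce__', '__reduce_ex__', '__repr__', '__setattr__', '__sizeof__', '__str__', '__subclasshook__', '__weakref__', 'tcp_to_grasp']
scene [[482.86488441   0.         321.85101317]
 [  0.         482.86488441 238.11386315]
 [  0.           0.           1.        ]] [ 1.04966368 -0.34377709  0.80075512] [-0.29080577  0.83049526  0.44596126 -0.16379312]
top [[465.75714952   0.         314.8922104 ]
 [  0.         465.75714952 238.74078586]
 [  0.           0.           1.        ]] [0.47989471 0.01017882 1.16225755] [-0.02594742  0.71215592 -0.70107081  0.02569819]
```

View pics/scene0.png

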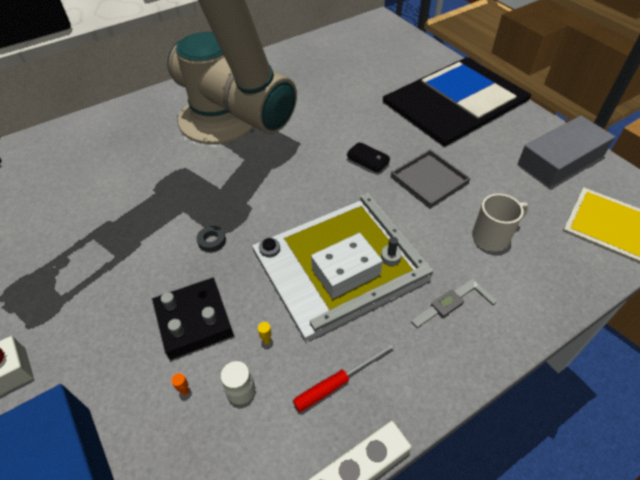

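View pics/top0.png

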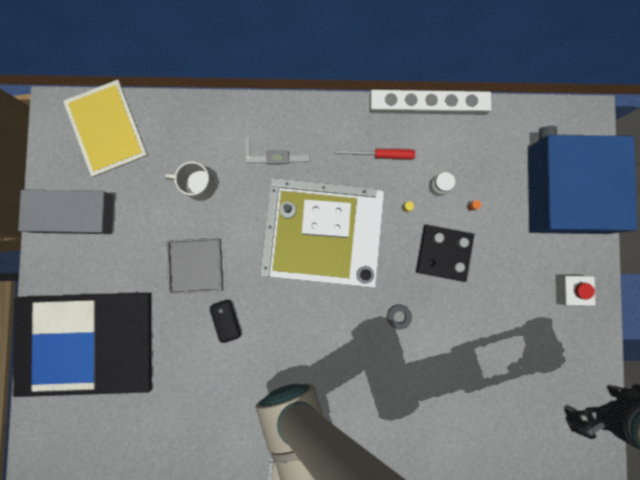

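```bash
cat > h.py <<'E'
from rig import readout, eyes, job, manip
import cv2, numpy as np
from scipy.spatial.transform import Rotation as R
np.set_printoptions(precision=4,suppress=True)
def rot(q): return R.from_quat(np.roll(q,-1))
def img(n):
    d=eyes.get_image(n); z=d["z_map"]; K=d["mtx"]
    v,u=np.mgrid[0:480,0:640]
    P=np.dstack([(u-K[0,2])/K[0,0]*z,(v-K[1,2])/K[1,1]*z,z])
    d["P"]=(P.reshape(-1,3)@rot(d["orientation"]).as_matrix().T+d["origin"]).reshape(480,640,3)
    d["P"][z==0]=np.nan
    return d
def ray(d,u,v,z):
    K=d["mtx"]; r=rot(d["orientation"]).apply([(u-K[0,2])/K[0,0],(v-K[1,2])/K[1,1],1]); o=np.array(d["origin"])
    return o+r*(z-o[2])/r[2]
def proj(d,p):
    c=rot(d["orientation"]).inv().apply(np.atleast_2d(p)-d["origin"]); K=d["mtx"]
    return np.c_[c[:,0]/c[:,2]*K[0,0]+K[0,2],c[:,1]/c[:,2]*K[1,1]+K[1,2]]
def crop(d,u0,v0,u1,v1,s,name):
    c=cv2.resize(d["color"][v0:v1,u0:u1],None,fx=s,fy=s,interpolation=cv2.INTER_CUBIC); cv2.imwrite("pics/"+name,c[...,::-1])
E
python3 - <<'E'
from h import *
t=img("top"); s=img("scene")
import pickle; pickle.dump((t,s),open("v0.pkl","wb"))
crop(t,255,170,395,295,5,"ct.png"); crop(s,240,190,450,345,3.5,"cs.png") if 0 else crop(s,240,190,450,345,3,"cs.png")
crop(t,390,180,500,290,5,"rt.png")
for n,d in(("t",t),("s",s)):
  P=d["P"]; 
  print(n,[ (lo,np.nanmedian(P[...,2][(P[...,2]>lo-.004)&(P[...,2]<lo+.004)])) for lo in(0,.02,.035,.065)])
for (u,v) in [(326,217),(288,210),(195,265),(445,183),(464,242),(439,237),(460,267),(366,274),(433,262)]: print(u,v,t["P"][v,u])
E
```

```text
t [(0, np.float64(0.00010956547404938899)), (0.02, np.float64(0.020177218500717076)), (0.035, np.float64(0.03429935660765737)), (0.065, np.float64(0.06391877536392787))]
s [(0, np.float64(-6.833198893962944e-05)), (0.02, np.float64(0.020146944178203174)), (0.035, np.float64(0.03447473090391495)), (0.065, np.float64(0.06440473224615995))]
326 217 [ 0.612  -0.0143  0.0674]
288 210 [0.626  0.0754 0.0765]
195 265 [0.4946 0.3069 0.0077]
445 183 [ 0.6974 -0.2956  0.0692]
464 242 [ 0.558  -0.3411  0.0646]
439 237 [ 0.5692 -0.2828  0.0619]
460 267 [ 0.4991 -0.3337  0.0566]
366 274 [ 0.479  -0.1127  0.0415]
433 262 [ 0.5109 -0.2796  0.0178]
```

View pics/ct.png

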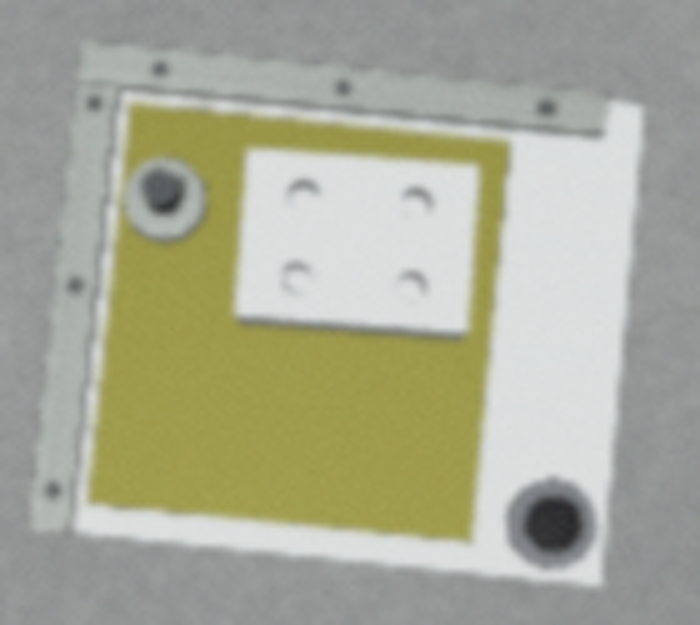

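View pics/cs.png

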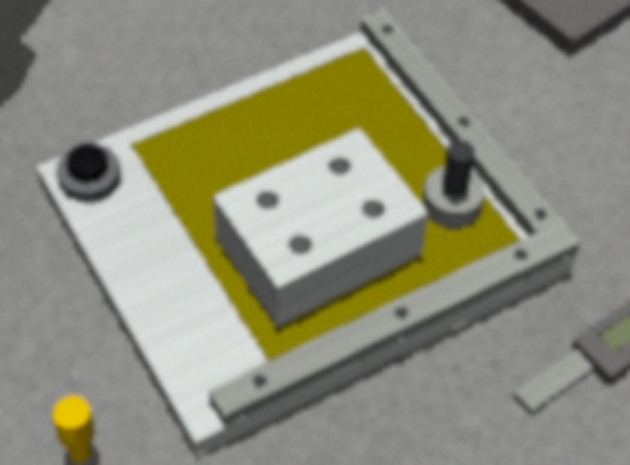

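View pics/rt.png

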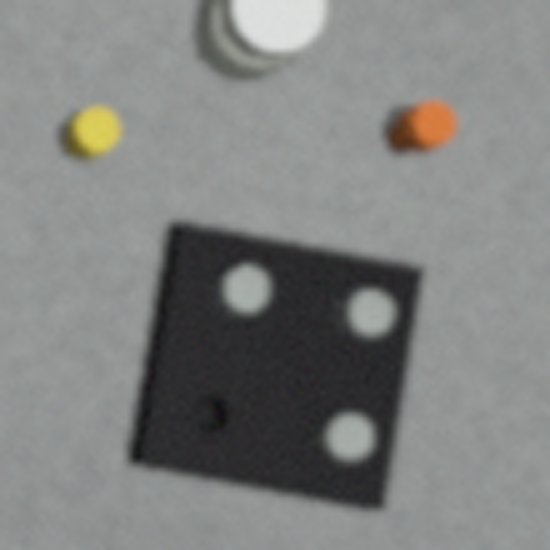

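```bash
cat > m.py <<'E'
from h import *
def rect(P,m):
    p=P[m][:,:2].astype(np.float32)*1000
    (c,wh,a)=cv2.minAreaRect(p); return c,wh,a,len(p)
def comp(d,m,seed):
    k,l=cv2.connectedComponents(m.astype(np.uint8)); return l==l[seed[1],seed[0]]
E
python3 - <<'E'
from m import *
import pickle; t,s=pickle.load(open("v0.pkl","rb"))
def box(P,x0,x1,y0,y1,z0,z1): return (P[...,0]>x0)&(P[...,0]<x1)&(P[...,1]>y0)&(P[...,1]<y1)&(P[...,2]>z0)&(P[...,2]<z1)
for n,d in(("t",t),("s",s)):
    P=d["P"]
    print(n,"plate",rect(P,box(P,.42,.76,-.17,.17,.012,.04)))
    print(n,"plate@",rect(P,box(P,.42,.76,-.17,.17,.017,.023)))
    print(n,"rails",rect(P,box(P,.42,.76,-.17,.17,.032,.038)))
    print(n,"block",rect(P,box(P,.52,.70,-.08,.055,.060,.068)))
    print(n,"rack",rect(P,box(P,.44,.64,-.39,-.23,.029,.035)))
    print(n,"tray",rect(P,box(P,.40,.58,.22,.38,.013,.021)))
    for nm,b in(("mknob",(.59,.66,.05,.11,.07,.083)),("mdisc",(.59,.66,.05,.11,.032,.043)),
       ("pA",(.53,.6,-.31,-.26,.05,.066)),("pB",(.53,.6,-.37,-.31,.05,.066)),("pC",(.47,.53,-.36,-.30,.05,.066)),("pD",(.47,.53,-.31,-.25,.05,.066)),
       ("button",(.45,.51,-.15,-.09,.03,.06))):
        m=box(P,*b); 
        if m.sum()>3: print(n,nm,P[m].mean(0),m.sum(), cv2.minEnclosingCircle(P[m][:,:2].astype(np.float32)*1000))
E
```

```text
t plate ((605.3945922851562, -0.225128173828125), (298.15606689453125, 290.2182312011719), 85.18328094482422, 9523)
t plate@ ((578.7778930664062, -16.613479614257812), (260.30181884765625, 239.78219604492188), 85.14652252197266, 6119)
t rails ((582.5619506835938, -1.5862274169921875), (272.3569030761719, 238.9325714111328), 86.10397338867188, 1553)
t block ((611.2909545898438, -13.4495849609375), (109.95157623291016, 80.54469299316406), 86.62983703613281, 1337)
t rack ((534.4539794921875, -306.672119140625), (121.60806274414062, 120.52919006347656), 80.12693786621094, 1761)
t tray ((477.40972900390625, 299.5064392089844), (164.80014038085938, 146.4204559326172), 4.465888023376465, 368)
t mknob [0.6331 0.0801 0.0777] 46 ((633.2715454101562, 80.14208984375), 8.680022239685059)
t mdisc [0.6328 0.0824 0.0375] 159 ((640.081787109375, 86.55390930175781), 28.28026008605957)
t pA [ 0.5691 -0.2811  0.0597] 72 ((569.0535888671875, -282.246826171875), 11.239487648010254)
t pB [ 0.5581 -0.3395  0.0592] 73 ((558.7236328125, -340.515380859375), 11.05825424194336)
t pC [ 0.4994 -0.3295  0.0595] 74 
[... 732 characters left out ...]
84375, 3081)
s tray ((480.286865234375, 299.641845703125), (165.9727783203125, 145.1483917236328), 5.342521667480469, 482)
s mknob [0.6368 0.0785 0.077 ] 71 ((635.6444091796875, 79.44281768798828), 9.428876876831055)
s mdisc [0.6398 0.0793 0.0371] 233 ((640.532958984375, 87.34075927734375), 28.68631935119629)
s pA [ 0.5733 -0.2826  0.0585] 136 ((571.265380859375, -281.9143981933594), 11.931578636169434)
s pB [ 0.5628 -0.3416  0.0585] 145 ((561.8589477539062, -342.4205017089844), 11.749353408813477)
s pC [ 0.504  -0.3314  0.0582] 138 ((501.4990539550781, -331.0794372558594), 11.81745719909668)
s button [ 0.4843 -0.1134  0.0365] 269 ((481.081298828125, -111.62191772460938), 22.715177536010742)
```

Run:
```python
from m import *
import pickle; t,s=pickle.load(open("v0.pkl","rb"))
for n,d in(("t",t),("s",s)):
    P=d["P"]; 
    seed=[int(round(x)) for x in proj(d,[.5,0,.02])[0]]
    z=P[...,2]
    m=comp(d,(z>.008)&(z<.09),seed)
    c,wh,a,k=rect(P,m&(z<.04)); print(n,"all",c,wh,a)
    yaw=np.deg2rad(a-90); 
    cc=np.array(c)-R.from_euler('z',yaw).apply([0,-10,0])[:2]; print(" fixture origin",cc,np.rad2deg(yaw))
    # local coords of rails
    L=R.from_euler('z',-yaw).apply(np.nan_to_num(P.reshape(-1,3))-np.r_[cc/1000,0]).reshape(P.shape)
    zz=L[...,2]; rm=m&(zz>.033)&(zz<.037)
    far=L[rm&(L[...,1]<.08)&(L[...,1]>-.08)&(L[...,0]>.09)]; side=L[rm&(L[...,0]<.08)&(L[...,1]>.1)]
    print(" far x",np.percentile(far[:,0],[1,50,99])," side y",np.percentile(side[:,1],[1,50,99]))
    seed=[int(round(x)) for x in proj(d,[.48,.3,.004])[0]]
    seedm=(z>.0015)&(z<.03)&(P[...,1]>.2)&(P[...,1]<.4)&(P[...,0]>.38)&(P[...,0]<.6)
    print("tray",rect(P,comp(d,seedm,seed)))
    seed=[int(round(x)) for x in proj(d,[.63,.08,.078])[0]]
    md=(z>.0365)&(z<.042)&(np.hypot(P[...,0]-.635,P[...,1]-.08)<.03)
    q=P[md]; print("disc",md.sum(),cv2.minEnclosingCircle(q[:,:2].astype(np.float32)*1000))
```

```text
t all (579.9251098632812, -6.751007080078125) (280.8735046386719, 240.56321716308594) 85.18518829345703
 fixture origin [580.7645   3.2137] -4.814811706542969
 far x [0.0995 0.1097 0.1192]  side y [0.1097 0.1194 0.1295]
tray ((473.58648681640625, 298.13031005859375), (190.7842254638672, 178.13992309570312), 2.1584322452545166, 2942)
disc 111 ((633.0339965820312, 85.88182830810547), 24.031230926513672)
s all (581.3474731445312, -7.0281829833984375) (281.4075012207031, 243.0946807861328) 85.06978607177734
 fixture origin [582.2069   2.9348] -4.930213928222656
 far x [0.1001 0.1106 0.1204]  side y [0.1089 0.1191 0.1296]
tray ((488.7379455566406, 314.78082275390625), (165.95716857910156, 163.45938110351562), 6.228940010070801, 2584)
disc 145 ((636.7472534179688, 78.62574005126953), 20.19817543029785)
```

```bash
cat > go.py <<'E'
import sys
from h import *
# usage: go.py x y z jawdeg   (jaw direction in world deg, mod 180)
def plan(p,jaw,verbose=True):
    s=readout.get_state(); Rt=rot(s["ee_rot"]); 
    cands=[]
    for a in(np.deg2rad(jaw),np.deg2rad(jaw)+np.pi):
        y=np.array([np.cos(a),np.sin(a),0]); x=np.array([0,0,-1.]); T=R.from_matrix(np.c_[x,y,np.cross(x,y)])
        rv=(Rt.inv()*T).as_rotvec(); cands.append((np.linalg.norm(rv),rv,T))
    _,rv,T=min(cands,key=lambda c:c[0])
    d=np.array(p)-s["position"]
    print("clock",round(s["clock"],2),"pos",s["position"],"F",s["contact_force"],"w",round(s["width"],4),"q6",s["qpos"][5])
    print("turn units",rv/np.deg2rad(4)); print("shift units after turn",T.inv().apply(d)/.06,"now",Rt.inv().apply(d)/.06)
    print("tool axes y",T.as_matrix()[:,1],"z",T.as_matrix()[:,2])
if __name__=="__main__":
    a=list(map(float,sys.argv[1:])); plan(a[:3],a[3])
E
python3 go.py .634 .0797 .20 -4.85
python3 - <<'E'
from m import *
import pickle; t,s=pickle.load(open("v0.pkl","rb"))
for c in[(168.5,240),(222,238),(223.5,290.5),(170,293)]: print(ray(t,*c,.018))
crop(t,140,220,250,360,4,"tray.png")
print(rot(readout.get_state()["ee_rot"]).as_matrix())
E
```

```text
clock 0.2 pos [ 0.2463 -0.5193  0.2307] F [-1.0913 -0.3477  0.6191] w 0.0854 q6 -0.12102212106937092
turn units [-14.9447  -0.0101   0.0139]
shift units after turn [  0.5125   5.5953 -10.4932] now [  0.5208  -6.2501 -10.1164]
tool axes y [ 0.9964 -0.0845  0.    ] z [-0.0845 -0.9964  0.    ]
[0.5549 0.3717 0.018 ]
[0.5619 0.2401 0.018 ]
[0.4333 0.2325 0.018 ]
[0.4252 0.363  0.018 ]
[[-0.0004  0.4285 -0.9035]
 [ 0.0011 -0.9035 -0.4285]
 [-1.     -0.0011 -0.0001]]
```

View pics/tray.png

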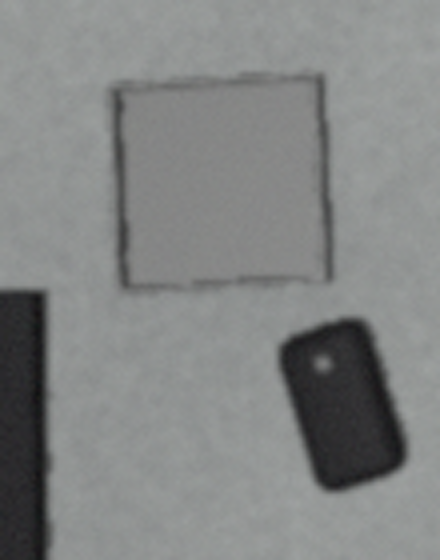

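carry_out --deltas '[0, 0, 0, -1, 0, 0, 0.2, 0, 0, 0, -1, 0, 0, 0.2, 0, 0, 0, -1, 0, 0, 0.2, 0, 0, 0, -1, 0, 0, 0.2, 0, 0, 0, -1, 0, 0, 0.2, 0, 0, 0, -1, 0, 0, 0.2, 0, 0, 0, -1, 0, 0, 0.2, 0, 0, 0, -1, 0, 0, 0.2, 0, 0, 0, -1, 0, 0, 0.2, 0, 0, 0, -1, 0, 0, 0.2]' --newtons 40

```text
clock: 1.45
position: [0.2463, -0.5194, 0.2311]
ee_rot: [0.382, 0.595, 0.383, -0.595]
contact_force: [0.3, 0.0, 0.8]
width: 0.051
```

carry_out --deltas '[0, 0, 0, -1, 0, 0, 0.2, 0, 0, 0, -1, 0, 0, 0.2, 0, 0, 0, -1, 0, 0, 0.2, 0, 0, 0, -1, 0, 0, 0.2, 0, 0, 0, -1, 0, 0, 0.2]'

```text
clock: 2.08
position: [0.2463, -0.5194, 0.2311]
ee_rot: [0.48, 0.519, 0.48, -0.519]
contact_force: [-0.2, -0.2, 0.2]
width: 0.0512
```

carry_out --deltas '[0, 0.5, -0.8, 0, 0, 0, 0.2, 0, 0.5, -0.9, 0, 0, 0, 0.2, 0, 0.5, -0.9, 0, 0, 0, 0.2, 0, 0.5, -0.9, 0, 0, 0, 0.2, 0, 0.5, -0.9, 0, 0, 0, 0.2, 0, 0.5, -0.9, 0, 0, 0, 0.2, 0, 0.5, -0.9, 0, 0, 0, 0.2, 0, 0.5, -0.9, 0, 0, 0, 0.2, 0, 0.5, -0.9, 0, 0, 0, 0.2, 0, 0.5, -0.9, 0, 0, 0, 0.2]'

```text
clock: 3.32
position: [0.5894, -0.0097, 0.2312]
ee_rot: [-0.48, -0.52, -0.479, 0.52]
contact_force: [1.1, -0.1, -0.3]
width: 0.0512
```

```bash
python3 go.py .634 .0797 .20 -4.85
```

```text
clock 3.33 pos [ 0.5894 -0.0097  0.2312] F [ 1.0803 -0.1008 -0.2698] w 0.0512 q6 -0.053559984706388196
turn units [ 0.0587  0.0068 -0.0029]
shift units after turn [ 0.5202  0.6153 -1.5478] now [ 0.5196  0.6215 -1.5455]
tool axes y [ 0.9964 -0.0845  0.    ] z [-0.0845 -0.9964  0.    ]
```

carry_out --deltas '[0, 0.3, -0.75, 0, 0, 0, 0.2, 0, 0.32, -0.8, 0, 0, 0, 0.2, 0.6, 0, 0, 0, 0, 0, 0.2, 0.7, 0, 0, 0, 0, 0, 0.2, 0.6, 0, 0, 0, 0, 0, 0.2, 0, 0, 0, 0, 0, 0, 0.2]'

```text
clock: 4.08
position: [0.6305, 0.0782, 0.114]
ee_rot: [-0.478, -0.518, -0.481, 0.522]
contact_force: [-0.4, -0.5, 0.1]
width: 0.0513
```

```bash
python3 go.py .634 .0797 .044 -4.85
python3 - <<'E'
from m import *
s=img("scene"); crop(s,320,150,480,300,4,"g1.png")
E
```

```text
clock 4.08 pos [0.6305 0.0782 0.114 ] F [-0.4199 -0.5266  0.0981] w 0.0513 q6 0.09469189924792214
turn units [0.0569 0.0119 0.1095]
shift units after turn [ 1.167   0.0563 -0.0301] now [ 1.1665  0.0653 -0.0309]
tool axes y [ 0.9964 -0.0845  0.    ] z [-0.0845 -0.9964  0.    ]
```

View pics/g1.png

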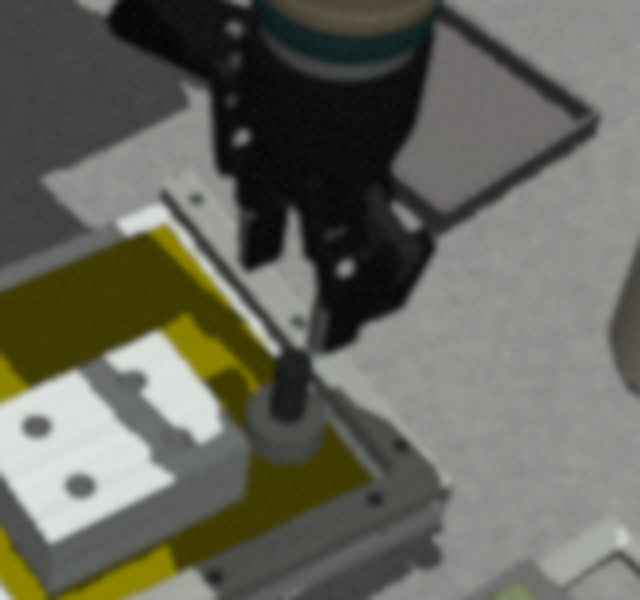

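carry_out --deltas '[0, 0.05, -0.03, 0, 0, 0.1, 0.2, 0.4, 0, 0, 0, 0, 0, 0.2, 0.4, 0, 0, 0, 0, 0, 0.2, 0.35, 0, 0, 0, 0, 0, 0.2, 0, 0, 0, 0, 0, 0, 0.2]'

```text
clock: 4.75
position: [0.6368, 0.0797, 0.0486]
ee_rot: [0.481, 0.521, 0.478, -0.518]
contact_force: [0.5, 0.4, -0.4]
width: 0.0513
```

carry_out --deltas '[0, 0, 0, 0, 0, 0, -1, 0, 0, 0, 0, 0, 0, -1, 0, 0, 0, 0, 0, 0, -1, 0, 0, 0, 0, 0, 0, -1, 0, 0, 0, 0, 0, 0, -1, 0, 0, 0, 0, 0, 0, -1]' --newtons 40

```text
clock: 5.5
position: [0.6377, 0.0797, 0.0502]
ee_rot: [0.482, 0.522, 0.477, -0.517]
contact_force: [-1.4, -0.2, 5.4]
width: 0.0168
```

carry_out --deltas '[-0.4, 0, 0, 0, 0, 0, -1, -0.6, 0, 0, 0, 0, 0, -1, -0.5, 0, 0, 0, 0, 0, -1, 0, 0, 0, 0, 0, 0, -1]'

```text
clock: 6.0
position: [0.6379, 0.0798, 0.1409]
ee_rot: [0.483, 0.523, 0.476, -0.516]
contact_force: [-0.1, 0.4, -2.7]
width: 0.017
```

```bash
python3 go.py .494 .302 .14 -4.85
```

```text
clock 6.0 pos [0.6379 0.0798 0.1409] F [-0.1401  0.3812 -2.692 ] w 0.017 q6 0.09776559666529137
turn units [ 0.0552 -0.0081 -0.1887]
shift units after turn [ 0.0149 -2.7036 -3.4875] now [-0.0187 -2.6901 -3.4979]
tool axes y [ 0.9964 -0.0845  0.    ] z [-0.0845 -0.9964  0.    ]
```

carry_out --deltas '[0, -0.45, -0.58, 0, 0, -0.15, -1, 0, -0.45, -0.58, 0, 0, 0, -1, 0, -0.45, -0.58, 0, 0, 0, -1, 0, -0.45, -0.58, 0, 0, 0, -1, 0, -0.45, -0.58, 0, 0, 0, -1, 0, -0.45, -0.58, 0, 0, 0, -1, 0.6, 0, 0, 0, 0, 0, -1, 0.6, 0, 0, 0, 0, 0, -1, 0.3, 0, 0, 0, 0, 0, -1, 0, 0, 0, 0, 0, 0, -1]'

```text
clock: 7.25
position: [0.4887, 0.2999, 0.0455]
ee_rot: [-0.478, -0.517, -0.481, 0.523]
contact_force: [-0.2, 0.3, -2.2]
width: 0.0167
```

```bash
python3 go.py .494 .302 .035 -4.85
python3 - <<'E'
from m import *
s=img("scene"); crop(s,360,100,520,250,4,"g2.png")
E
```

```text
clock 7.25 pos [0.4887 0.2999 0.0455] F [-0.2449  0.309  -2.1677] w 0.0167 q6 0.5075576720480892
turn units [0.0559 0.0485 0.1335]
shift units after turn [ 0.1747  0.0847 -0.0431] now [ 0.1738  0.0865 -0.0433]
tool axes y [ 0.9964 -0.0845  0.    ] z [-0.0845 -0.9964  0.    ]
```

View pics/g2.png

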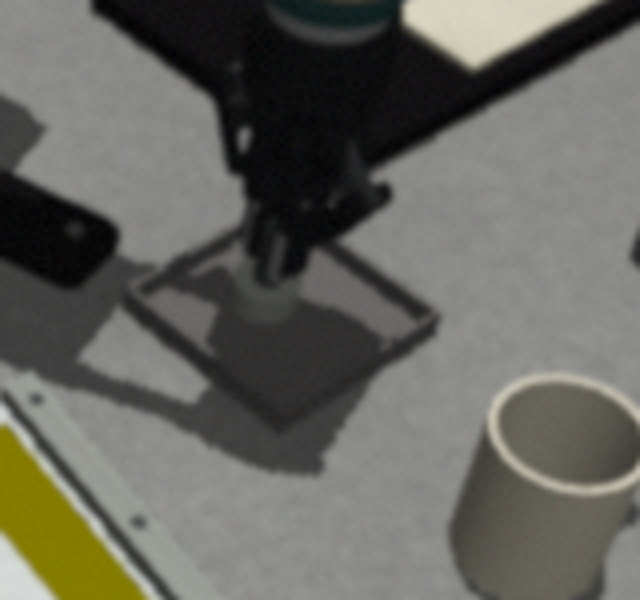

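carry_out --deltas '[0.08, 0, 0, 0, 0, 0.1, -1, 0.06, 0, 0, 0, 0, 0, -1, 0.04, 0, 0, 0, 0, 0, -1, 0, 0, 0, 0, 0, 0, -1]'

```text
clock: 7.8
position: [0.4911, 0.3009, 0.0378]
ee_rot: [0.48, 0.521, 0.478, -0.519]
contact_force: [-0.8, 0.2, -2.9]
width: 0.0167
```

carry_out --deltas '[0.03, 0, 0, 0, 0, 0, -1, 0.02, 0, 0, 0, 0, 0, -1, 0, 0, 0, 0, 0, 0, -1]'

```text
clock: 8.18
position: [0.4911, 0.3009, 0.0346]
ee_rot: [0.48, 0.521, 0.478, -0.519]
contact_force: [0.1, -1.3, -2.3]
width: 0.0167
```

carry_out --deltas '[0.02, 0, 0, 0, 0, 0, -1, 0.01, 0, 0, 0, 0, 0, -1, 0, 0, 0, 0, 0, 0, -1]'

```text
clock: 8.55
position: [0.4913, 0.301, 0.0342]
ee_rot: [0.48, 0.521, 0.478, -0.519]
contact_force: [-1.6, -0.1, 5.7]
width: 0.0165
```

Contact with the floor. Release and lift.

carry_out --deltas '[0, 0, 0, 0, 0, 0, -0.2, 0, 0, 0, 0, 0, 0, 0.0, 0, 0, 0, 0, 0, 0, 0.2, 0, 0, 0, 0, 0, 0, 0.2, -0.4, 0, 0, 0, 0, 0, 0.2, -0.6, 0, 0, 0, 0, 0, 0.2, -0.8, 0, 0, 0, 0, 0, 0.2, 0, 0, 0, 0, 0, 0, 0.2]'

```text
clock: 9.55
position: [0.4935, 0.3022, 0.145]
ee_rot: [0.481, 0.524, 0.477, -0.516]
contact_force: [1.3, -0.3, -0.0]
width: 0.0512
```

Run:
```python
from m import *
s=img("scene"); crop(s,230,100,520,340,2.7,"g3.png")
t=img("top"); P=t["P"]
m=(P[...,2]>.058)&(P[...,2]<.07)&(P[...,0]>.52)&(P[...,0]<.72)&(P[...,1]>-.1)&(P[...,1]<.1); print("block",rect(P,m))
P=s["P"];m=(P[...,2]>.058)&(P[...,2]<.07)&(P[...,0]>.52)&(P[...,0]<.72)&(P[...,1]>-.1)&(P[...,1]<.1); print("block s",rect(P,m))
```

```text
block ((611.259765625, -13.318130493164062), (109.95777893066406, 80.33931732177734), 86.42911529541016, 1442)
block s ((612.9935913085938, -13.471057891845703), (111.55664825439453, 81.94884490966797), 86.54572296142578, 2017)
```

View pics/g3.png

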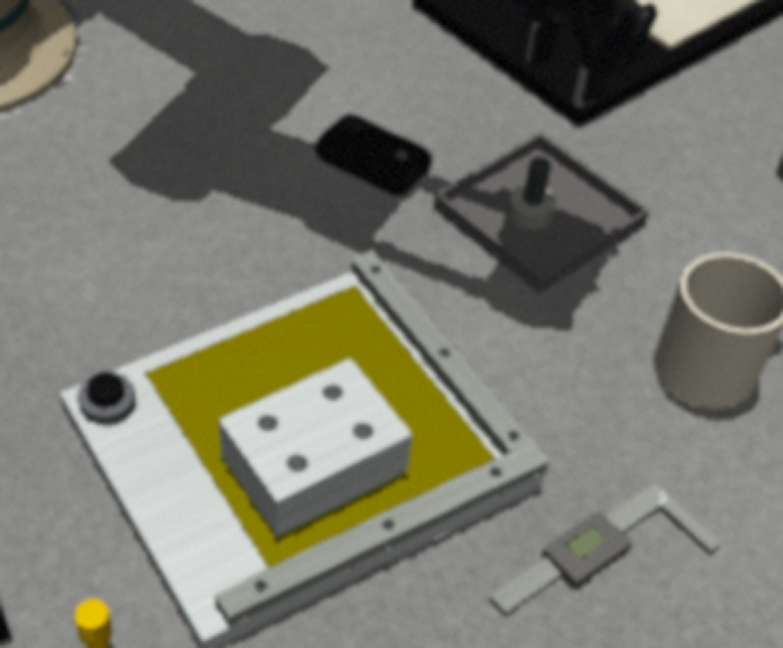

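```bash
python3 go.py .605 -.104 .145 -4.85
```

```text
clock 9.65 pos [0.4907 0.3009 0.1411] F [ 0.2678 -0.9916 -1.9835] w 0.051 q6 0.5119811331446718
turn units [ 0.0557 -0.0028 -0.0574]
shift units after turn [-0.0648  2.469   6.5637] now [-0.0562  2.4437  6.5733]
tool axes y [ 0.9964 -0.0845  0.    ] z [-0.0845 -0.9964  0.    ]
```

carry_out --deltas '[0, 0.3, 0.8, 0, 0, 0, 0.2, 0, 0.3, 0.8, 0, 0, 0, 0.2, 0, 0.3, 0.8, 0, 0, 0, 0.2, 0, 0.3, 0.8, 0, 0, 0, 0.2, 0, 0.3, 0.85, 0, 0, 0, 0.2, 0, 0.3, 0.85, 0, 0, 0, 0.2, 0, 0.3, 0.85, 0, 0, 0, 0.2, 0, 0.35, 0.83, 0, 0, 0, 0.2, 0, 0, 0, 0, 0, 0, 0.2]'

```text
clock: 10.78
position: [0.6056, -0.1082, 0.1391]
ee_rot: [0.479, 0.521, 0.478, -0.521]
contact_force: [-0.3, 0.5, 1.1]
width: 0.0517
```

```bash
python3 go.py .605 -.104 .035 -4.85
```

```text
clock 10.78 pos [ 0.6056 -0.1082  0.1391] F [-0.3457  0.4996  1.1062] w 0.0517 q6 -0.20385418954142637
turn units [-0.0109  0.0111 -0.0169]
shift units after turn [ 1.7358 -0.0162 -0.0683] now [ 1.7357 -0.0183 -0.0696]
tool axes y [ 0.9964 -0.0845  0.    ] z [-0.0845 -0.9964  0.    ]
```

carry_out --deltas '[0.6, 0, 0, 0, 0, 0, 0.2, 0.6, 0, 0, 0, 0, 0, 0.2, 0.5, 0, 0, 0, 0, 0, 0.2, 0, 0, 0, 0, 0, 0, 0.2, 0, 0, -0.1, 0, 0, 0, 0.2, 0, 0, -0.1, 0, 0, 0, 0.2, 0, 0, -0.1, 0, 0, 0, 0.2, 0, 0, -0.05, 0, 0, 0, 0.2, 0, 0, -0.05, 0, 0, 0, 0.2]'

```text
clock: 11.9
position: [0.6079, -0.0803, 0.0398]
ee_rot: [0.481, 0.521, 0.478, -0.519]
contact_force: [0.7, -0.3, 0.7]
width: 0.0513
```

```bash
python3 go.py .613 -.0107 .035 -4.85;  python3 - <<'E'
from m import *
s=img("scene"); crop(s,230,150,450,340,3.1,"g4.png")
E
```

```text
clock 11.9 pos [ 0.6079 -0.0803  0.0398] F [ 0.7109 -0.3263  0.7141] w 0.0513 q6 -0.1647321089717047
turn units [ 0.0585  0.0031 -0.0578]
shift units after turn [ 0.0805 -0.0127 -1.1627] now [ 0.0802 -0.0083 -1.1627]
tool axes y [ 0.9964 -0.0845  0.    ] z [-0.0845 -0.9964  0.    ]
```

View pics/g4.png

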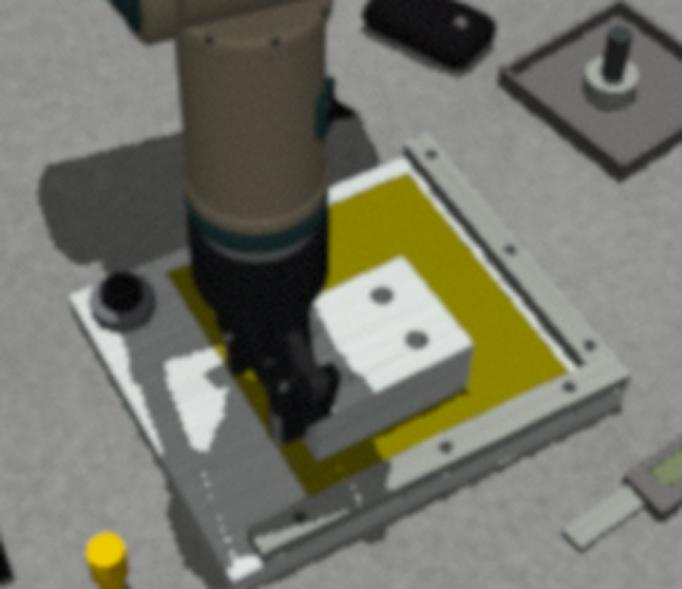

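carry_out --deltas '[0.04, 0, -0.05, 0, 0, 0, 0.2, 0.04, 0, -0.08, 0, 0, 0, 0.2, 0, 0, -0.08, 0, 0, 0, 0.2, 0, 0, -0.08, 0, 0, 0, 0.2, 0, 0, -0.08, 0, 0, 0, 0.2, 0, 0, -0.08, 0, 0, 0, 0.2, 0, 0, -0.08, 0, 0, 0, 0.2, 0, 0, -0.08, 0, 0, 0, 0.2, 0, 0, -0.08, 0, 0, 0, 0.2, 0, 0, 0, 0, 0, 0, 0.2]'

```text
clock: 13.2
position: [0.611, -0.0382, 0.0346]
ee_rot: [0.48, 0.521, 0.479, -0.519]
contact_force: [-0.2, 0.5, -0.2]
width: 0.0513
```

```bash
python3 go.py .613 -.0107 .035 -4.85;  python3 - <<'E'
from m import *
s=img("scene"); crop(s,230,150,450,340,3.1,"g4.png")
E
```

```text
clock 13.2 pos [ 0.611  -0.0382  0.0346] F [-0.1965  0.5041 -0.1593] w 0.0513 q6 -0.09719084863554976
turn units [ 0.0546 -0.0176 -0.0436]
shift units after turn [-0.007  -0.0047 -0.4595] now [-0.0065 -0.0029 -0.4595]
tool axes y [ 0.9964 -0.0845  0.    ] z [-0.0845 -0.9964  0.    ]
```

View pics/g4.png

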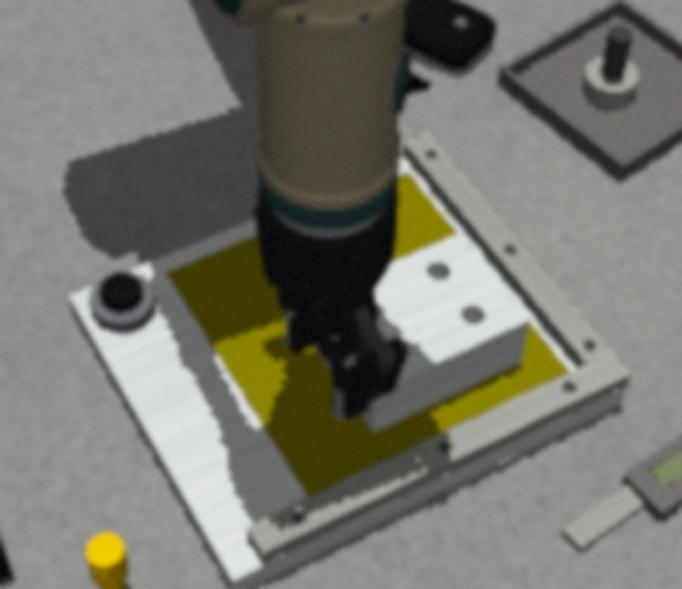

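Block follows. Continue gently toward the side rail.

carry_out --deltas '[0, 0, -0.08, 0, 0, 0, 0.2, 0, 0, -0.08, 0, 0, 0, 0.2, 0, 0, -0.06, 0, 0, 0, 0.2, 0, 0, -0.06, 0, 0, 0, 0.2, 0, 0, -0.05, 0, 0, 0, 0.2]'

```text
clock: 13.88
position: [0.6126, -0.0193, 0.0346]
ee_rot: [0.48, 0.521, 0.479, -0.519]
contact_force: [1.0, -1.8, -0.2]
width: 0.0512
```

carry_out --deltas '[0, 0, -0.04, 0, 0, 0, 0.2, 0, 0, -0.03, 0, 0, 0, 0.2, 0, 0, -0.02, 0, 0, 0, 0.2]'

```text
clock: 14.25
position: [0.6131, -0.014, 0.0346]
ee_rot: [0.48, 0.521, 0.478, -0.519]
contact_force: [-0.0, -1.7, -1.2]
width: 0.0515
```

carry_out --deltas '[0, 0, -0.03, 0, 0, 0, 0.2, 0, 0, -0.03, 0, 0, 0, 0.2, 0, 0, 0, 0, 0, 0, 0.2]'

```text
clock: 14.62
position: [0.6134, -0.0105, 0.0347]
ee_rot: [0.48, 0.521, 0.478, -0.519]
contact_force: [-0.1, -2.1, -1.0]
width: 0.0513
```

```bash
python3 go.py .613 -.0107 .035 -4.85;  python3 - <<'E'
from m import *
s=img("scene"); crop(s,230,150,450,340,3.1,"g4.png")
E
```

```text
clock 14.62 pos [ 0.6134 -0.0105  0.0347] F [-0.1452 -2.1041 -0.9659] w 0.0513 q6 -0.0496937722456509
turn units [ 0.054   0.0011 -0.048 ]
shift units after turn [-0.0056 -0.0055  0.004 ] now [-0.0057 -0.0055  0.004 ]
tool axes y [ 0.9964 -0.0845  0.    ] z [-0.0845 -0.9964  0.    ]
```

View pics/g4.png

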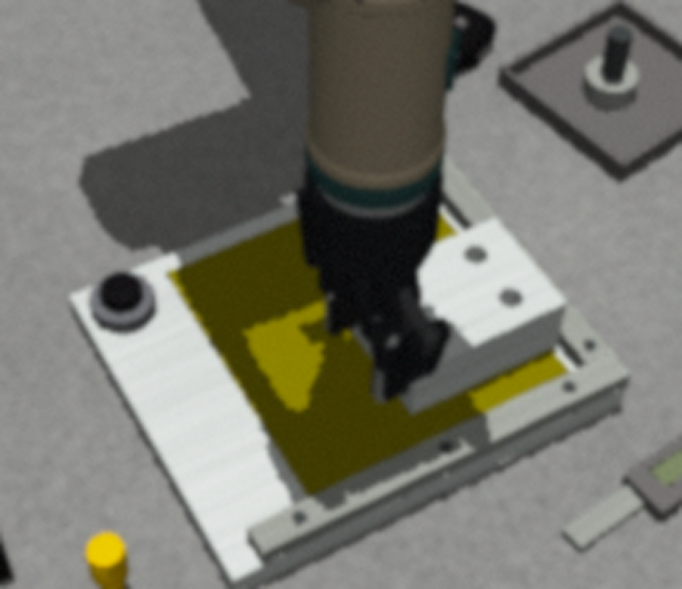

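carry_out --deltas '[0, 0, -0.03, 0, 0, 0, 0.2, 0, 0, -0.02, 0, 0, 0, 0.2, 0, 0, 0, 0, 0, 0, 0.2]'

```text
clock: 15.05
position: [0.6134, -0.0105, 0.0349]
ee_rot: [-0.482, -0.519, -0.478, 0.52]
contact_force: [-1.4, -10.8, -0.2]
width: 0.0513
```

carry_out --deltas '[0, 0, -0.02, 0, 0, 0, 0.2, 0, 0, -0.02, 0, 0, 0, 0.2, 0, 0, 0, 0, 0, 0, 0.2]'

```text
clock: 15.42
position: [0.6134, -0.0104, 0.0351]
ee_rot: [-0.483, -0.518, -0.477, 0.521]
contact_force: [-2.5, -17.7, 1.8]
width: 0.0515
```

carry_out --deltas '[0, 0, 0.1, 0, 0, 0, 0.2, 0, 0, 0.4, 0, 0, 0, 0.2, -0.5, 0, 0, 0, 0, 0, 0.2, -0.7, 0, 0, 0, 0, 0, 0.2, 0, 0, 0, 0, 0, 0, 0.2]'

```text
clock: 16.05
position: [0.6142, -0.0346, 0.1105]
ee_rot: [0.482, 0.523, 0.476, -0.517]
contact_force: [0.1, -0.1, 0.3]
width: 0.051
```

```bash
python3 go.py .543 .0615 .11 85.15
```

```text
clock 16.05 pos [ 0.6142 -0.0346  0.1105] F [ 0.1261 -0.0966  0.3472] w 0.051 q6 -0.090516782331045
turn units [-22.4463   0.1249  -0.1459]
shift units after turn [ 0.0091  1.4951 -1.3177] now [-0.0053 -1.3121 -1.5   ]
tool axes y [0.0845 0.9964 0.    ] z [ 0.9964 -0.0845  0.    ]
```

carry_out --deltas '[0, -0.44, -0.5, 0, 0, 0, 0.2, 0, -0.44, -0.5, 0, 0, 0, 0.2, 0, -0.43, -0.5, 0, 0, 0, 0.2, 0, 0, 0, -1, 0, 0, 0.2, 0, 0, 0, -1, 0, 0, 0.2, 0, 0, 0, -1, 0, 0, 0.2, 0, 0, 0, -1, 0, 0, 0.2, 0, 0, 0, -1, 0, 0, 0.2, 0, 0, 0, -1, 0, 0, 0.2, 0, 0, 0, -1, 0, 0, 0.2]'

```text
clock: 17.3
position: [0.5394, 0.0618, 0.1054]
ee_rot: [0.592, 0.388, 0.591, -0.387]
contact_force: [0.3, 0.4, 0.4]
width: 0.0513
```

carry_out --deltas '[0, 0, 0, -1, 0, 0, 0.2, 0, 0, 0, -1, 0, 0, 0.2, 0, 0, 0, -1, 0, 0, 0.2, 0, 0, 0, -1, 0, 0, 0.2, 0, 0, 0, -1, 0, 0, 0.2, 0, 0, 0, -1, 0, 0, 0.2, 0, 0, 0, -1, 0, 0, 0.2, 0, 0, 0, -1, 0, 0, 0.2, 0, 0, 0, -1, 0, 0, 0.2, 0, 0, 0, -1, 0, 0, 0.2]'

```text
clock: 18.55
position: [0.5394, 0.0618, 0.1054]
ee_rot: [0.689, 0.163, 0.688, -0.162]
contact_force: [1.0, -0.4, -0.0]
width: 0.0514
```

carry_out --deltas '[0, 0, 0, -1, 0, 0, 0.2, 0, 0, 0, -1, 0, 0, 0.2, 0, 0, 0, -1, 0, 0, 0.2, 0, 0, 0, -1, 0, 0, 0.2, 0, 0, 0, -1, 0, 0, 0.2, 0, 0, 0, -0.4, 0, 0, 0.2, 0, 0, 0, 0, 0, 0, 0.2]'

```text
clock: 19.42
position: [0.5398, 0.0614, 0.1059]
ee_rot: [0.707, 0.031, 0.705, -0.031]
contact_force: [-0.2, 0.2, -0.2]
width: 0.0515
```

```bash
python3 go.py .543 .0615 .035 85.15
python3 - <<'E'
from m import *
s=img("scene"); crop(s,230,150,450,340,3.1,"g5.png")
E
```

```text
clock 19.43 pos [0.5398 0.0614 0.1059] F [-0.1942  0.1704 -0.1629] w 0.0515 q6 -1.4976199209056331
turn units [-0.0526  0.0379 -0.0055]
shift units after turn [1.1823 0.0068 0.0536] now [1.1824 0.0065 0.0505]
tool axes y [0.0845 0.9964 0.    ] z [ 0.9964 -0.0845  0.    ]
```

View pics/g5.png

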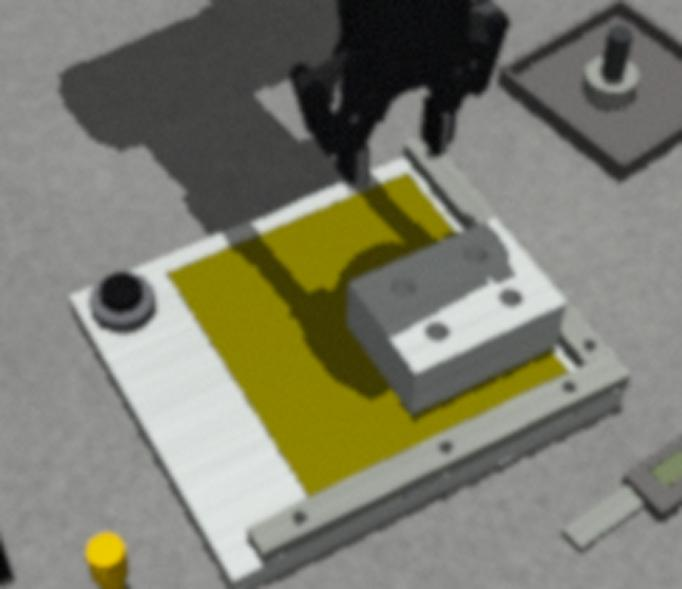

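carry_out --deltas '[0.6, 0, 0, 0, 0, 0, 0.2, 0.58, 0, 0, 0, 0, 0, 0.2, 0, 0, 0, 0, 0, 0, 0.2, 0, 0, 0.1, 0, 0, 0, 0.2, 0, 0, 0.1, 0, 0, 0, 0.2, 0, 0, 0.1, 0, 0, 0, 0.2, 0, 0, 0.08, 0, 0, 0, 0.2, 0, 0, 0.08, 0, 0, 0, 0.2, 0, 0, 0.08, 0, 0, 0, 0.2, 0, 0, 0.08, 0, 0, 0, 0.2]'

```text
clock: 20.72
position: [0.5765, 0.0578, 0.0354]
ee_rot: [0.707, 0.031, 0.706, -0.031]
contact_force: [-3.0, 0.8, 0.9]
width: 0.0515
```

carry_out --deltas '[0, 0, 0.07, 0, 0, 0, 0.2, 0, 0, 0.07, 0, 0, 0, 0.2, 0, 0, 0.05, 0, 0, 0, 0.2, 0, 0, 0, 0, 0, 0, 0.2]'

```text
clock: 21.22
position: [0.5896, 0.0566, 0.0358]
ee_rot: [0.708, 0.031, 0.705, -0.031]
contact_force: [-1.1, 0.5, -0.6]
width: 0.0514
```

```bash
python3 go.py .590 .0575 .035 85.15
python3 - <<'E'
from m import *
s=img("scene"); crop(s,230,150,450,340,3.1,"g5.png")
E
```

```text
clock 21.23 pos [0.5896 0.0566 0.0358] F [-1.1083  0.4831 -0.5704] w 0.0514 q6 -1.504187286143952
turn units [-0.0457  0.0694  0.001 ]
shift units after turn [0.0129 0.0157 0.0046] now [0.0129 0.0157 0.0045]
tool axes y [0.0845 0.9964 0.    ] z [ 0.9964 -0.0845  0.    ]
```

View pics/g5.png

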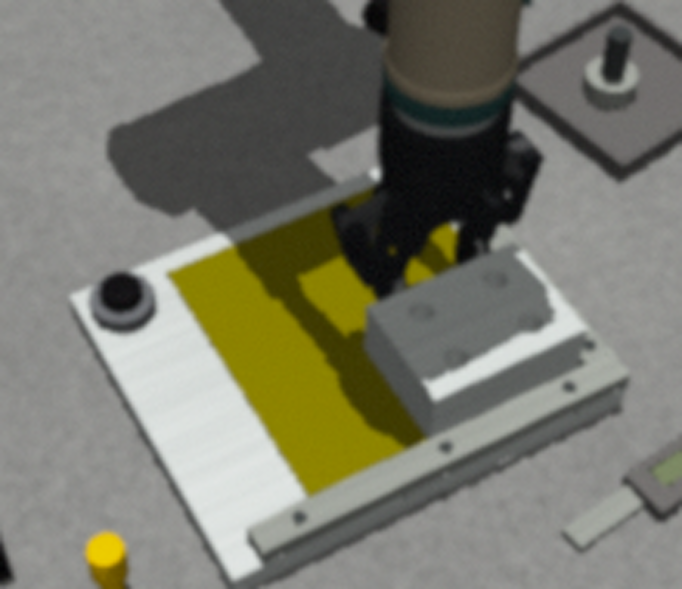

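carry_out --deltas '[0, 0, 0.04, 0, 0, 0, 0.2, 0, 0, 0.04, 0, 0, 0, 0.2, 0, 0, 0.03, 0, 0, 0, 0.2, 0, 0, 0, 0, 0, 0, 0.2]'

```text
clock: 21.78
position: [0.5949, 0.0562, 0.0359]
ee_rot: [0.707, 0.031, 0.706, -0.031]
contact_force: [-4.5, 0.1, 3.0]
width: 0.0513
```

carry_out --deltas '[0, 0, 0.03, 0, 0, 0, 0.2, 0, 0, 0.03, 0, 0, 0, 0.2, 0, 0, 0, 0, 0, 0, 0.2]'

```text
clock: 22.15
position: [0.5949, 0.0561, 0.0355]
ee_rot: [0.705, 0.031, 0.708, -0.031]
contact_force: [-11.1, 0.4, 6.7]
width: 0.0513
```

carry_out --deltas '[0, 0, 0.04, 0, 0, 0, 0.2, 0, 0, 0.02, 0, 0, 0, 0.2, 0, 0, 0, 0, 0, 0, 0.2]'

```text
clock: 22.52
position: [0.5948, 0.0561, 0.0353]
ee_rot: [0.702, 0.031, 0.711, -0.031]
contact_force: [-16.9, 0.9, 11.5]
width: 0.0515
```

carry_out --deltas '[0, 0, -0.1, 0, 0, 0, 0.2, 0, 0, -0.4, 0, 0, 0, 0.2, -0.6, 0, 0, 0, 0, 0, 0.2, -0.8, 0, 0, 0, 0, 0, 0.2, 0, -1, -1, 0, 0, 0, 0.2, 0, -1, -1, 0, 0, 0, 0.2, 0, -1, 0, 0, 0, 0, 0.2, 0, 0, 0, 0, 0, 0, 0.2]'

```text
clock: 23.52
position: [0.4733, -0.0863, 0.1204]
ee_rot: [0.71, 0.032, 0.703, -0.034]
contact_force: [0.7, 0.3, -0.0]
width: 0.0516
```

```bash
cat > blk.py <<'E'
from m import *
def blk(t):
    P=t["P"]; z=P[...,2]
    m=(z>.058)&(z<.07)&(P[...,0]>.5)&(P[...,0]<.74)&(P[...,1]>-.1)&(P[...,1]<.13); return rect(P,m)
E
python3 - <<'E'
from blk import *
import pickle
s=img("scene"); t=img("top"); pickle.dump((t,s),open("v1.pkl","wb"))
print(blk(t),blk(s)); print(readout.get_state()["position"])
crop(s,230,150,450,340,3.1,"g6.png"); crop(t,255,170,395,295,5,"g7.png")
E
```

```text
((644.8453979492188, 52.446746826171875), (110.02915954589844, 80.66055297851562), 84.89246368408203, 1428) ((646.8562622070312, 52.08534240722656), (112.07867431640625, 82.19561004638672), 85.23631286621094, 1999)
[ 0.4729 -0.0829  0.1199]
```

View pics/g6.png

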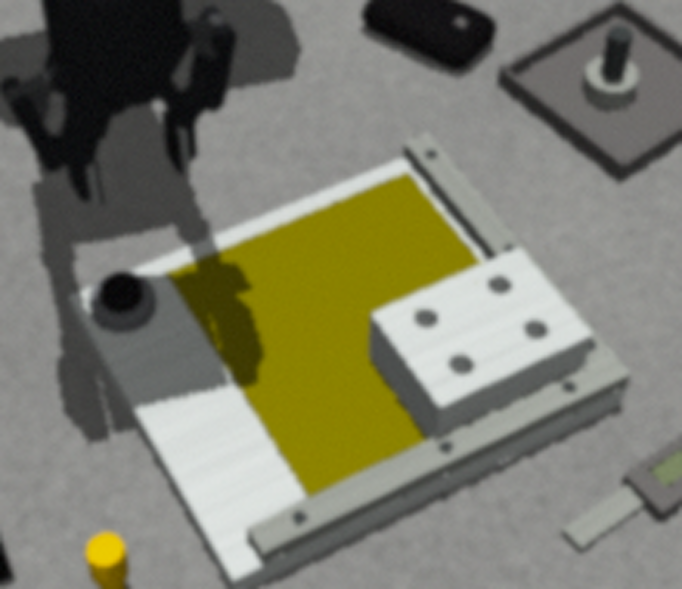

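View pics/g7.png

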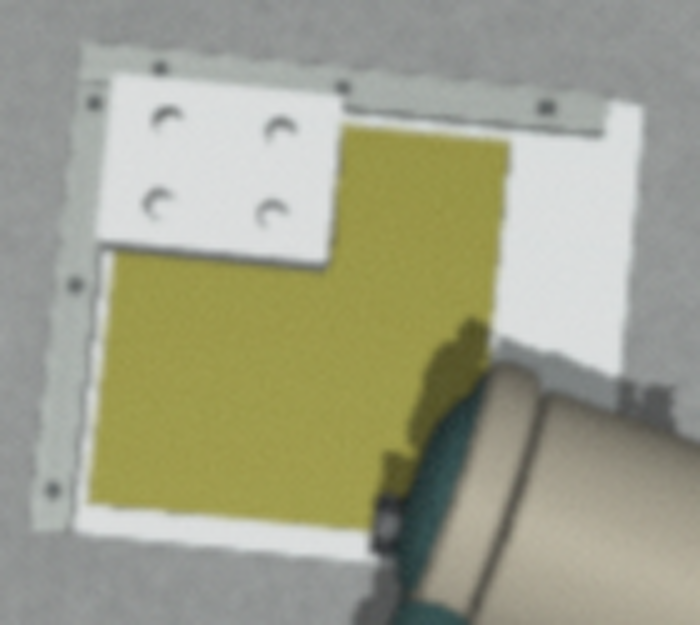

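```bash
python3 go.py .5695 -.2820 .10 -9.8
```

```text
clock 23.62 pos [ 0.4729 -0.0829  0.1199] F [0.0499 0.7821 0.4225] w 0.0509 q6 -1.8010400582279449
turn units [-21.3407   0.0787   0.0797]
shift units after turn [ 0.332  -2.1516 -2.9959] now [ 0.3466 -3.1599  1.9   ]
tool axes y [-0.9854  0.1702  0.    ] z [0.1702 0.9854 0.    ]
```

carry_out --deltas '[0, -0.8, 0.48, 0, 0, 0, 0.2, 0, -0.8, 0.48, 0, 0, 0, 0.2, 0, -0.8, 0.48, 0, 0, 0, 0.2, 0, -0.76, 0.46, 0, 0, 0, 0.2, 0, 0, 0, 1, 0, 0, 0.2, 0, 0, 0, 1, 0, 0, 0.2, 0, 0, 0, 1, 0, 0, 0.2, 0, 0, 0, 1, 0, 0, 0.2, 0, 0, 0, 1, 0, 0, 0.2, 0, 0, 0, 1, 0, 0, 0.2]'

```text
clock: 24.88
position: [0.5701, -0.2792, 0.1196]
ee_rot: [0.686, 0.177, 0.683, -0.177]
contact_force: [-1.1, 0.8, -0.7]
width: 0.0509
```

carry_out --deltas '[0, 0, 0, 1, 0, 0, 0.2, 0, 0, 0, 1, 0, 0, 0.2, 0, 0, 0, 1, 0, 0, 0.2, 0, 0, 0, 1, 0, 0, 0.2, 0, 0, 0, 1, 0, 0, 0.2, 0, 0, 0, 1, 0, 0, 0.2, 0, 0, 0, 1, 0, 0, 0.2, 0, 0, 0, 1, 0, 0, 0.2, 0, 0, 0, 1, 0, 0, 0.2, 0, 0, 0, 1, 0, 0, 0.2]'

```text
clock: 26.12
position: [0.5701, -0.2792, 0.1196]
ee_rot: [0.584, 0.401, 0.581, -0.4]
contact_force: [-0.1, -0.3, 0.1]
width: 0.0515
```

carry_out --deltas '[0, 0, 0, 1, 0, 0, 0.2, 0, 0, 0, 1, 0, 0, 0.2, 0, 0, 0, 1, 0, 0, 0.2, 0, 0, 0, 1, 0, 0, 0.2, 0, 0, 0, 1, 0, 0, 0.2, 0, 0, 0, 1, 0, 0, 0.2, 0, 0, 0, 1, 0, 0, 0.2, 0, 0, 0, 0.7, 0, 0, 0.2, 0, 0, 0, 0, 0, 0, 0.2]'

```text
clock: 27.25
position: [0.5698, -0.2794, 0.1196]
ee_rot: [0.457, 0.541, 0.455, -0.539]
contact_force: [0.6, -0.0, -0.7]
width: 0.051
```

```bash
python3 go.py .5695 -.2820 .037 -9.8
python3 - <<'E'
from m import *
s=img("scene"); crop(s,120,200,280,360,3.7,"g8.png")
E
```

```text
clock 27.25 pos [ 0.5698 -0.2794  0.1196] F [ 0.6232 -0.0416 -0.7493] w 0.051 q6 -0.3988496825106804
turn units [ 0.0336 -0.0037 -0.0654]
shift units after turn [1.3773 0.0032 0.0434] now [ 1.3773 -0.0032  0.0438]
tool axes y [ 0.9854 -0.1702  0.    ] z [-0.1702 -0.9854 -0.    ]
```

View pics/g8.png

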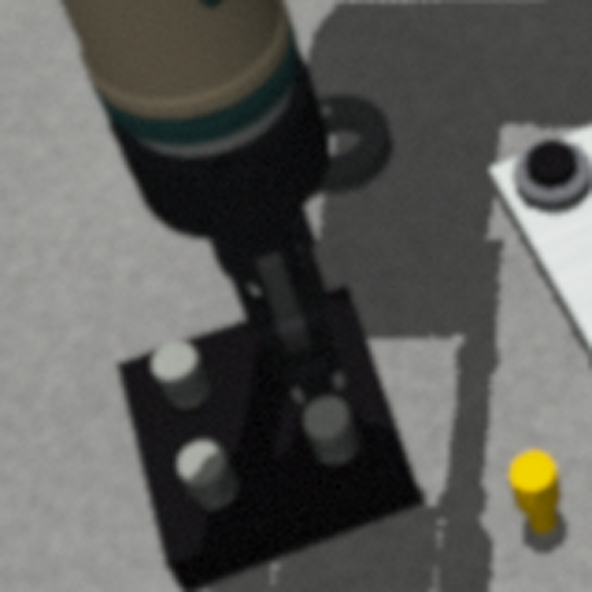

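carry_out --deltas '[0, 0, 0.04, 0, 0, 0, 0.2, 0.5, 0, 0, 0, 0, 0, 0.2, 0.5, 0, 0, 0, 0, 0, 0.2, 0.3, 0, 0, 0, 0, 0, 0.2, 0.05, 0, 0, 0, 0, 0, 0.2, 0, 0, 0, 0, 0, 0, 0.2]'

```text
clock: 28.05
position: [0.5685, -0.2834, 0.0392]
ee_rot: [0.457, 0.542, 0.454, -0.54]
contact_force: [-1.3, 0.6, 0.1]
width: 0.0512
```

carry_out --deltas '[0, 0, 0, 0, 0, 0, -1, 0, 0, 0, 0, 0, 0, -1, 0, 0, 0, 0, 0, 0, -1, 0, 0, 0, 0, 0, 0, -1, 0, 0, 0, 0, 0, 0, -1]' --newtons 25

```text
clock: 28.68
position: [0.5688, -0.2836, 0.04]
ee_rot: [0.457, 0.542, 0.454, -0.54]
contact_force: [-0.6, -0.5, 5.6]
width: 0.021
```

```bash
python3 go.py .5695 -.2820 .037 -9.8
```

```text
clock 28.68 pos [ 0.5688 -0.2836  0.04  ] F [-0.5619 -0.4525  5.5805] w 0.021 q6 -0.4023846043576818
turn units [-0.0072  0.0087 -0.0792]
shift units after turn [ 0.0496  0.0074 -0.0284] now [ 0.0496  0.0071 -0.0284]
tool axes y [ 0.9854 -0.1702  0.    ] z [-0.1702 -0.9854 -0.    ]
```

carry_out --deltas '[0, 0, 0, 0, 0, 0, 0.2, 0, 0, 0, 0, 0, 0, 0.2, 0, 0, 0, 0, 0, 0, 0.2, 0, 0, 0, -1, 0, 0, 0.2, 0, 0, 0, -1, 0, 0, 0.2, 0, 0, 0, -1, 0, 0, 0.2, 0, 0, 0, -1, 0, 0, 0.2, 0, 0, 0, -1, 0, 0, 0.2, 0, 0, 0, -1, 0, 0, 0.2, 0, 0, 0, -1, 0, 0, 0.2]'

```text
clock: 29.92
position: [0.5679, -0.2831, 0.0385]
ee_rot: [0.574, 0.415, 0.572, -0.413]
contact_force: [-0.1, -0.8, -0.1]
width: 0.0509
```

carry_out --deltas '[0, 0, 0, -1, 0, 0, 0.2, 0, 0, 0, -1, 0, 0, 0.2, 0, 0, 0, -1, 0, 0, 0.2, 0, 0, 0, -1, 0, 0, 0.2, 0, 0, 0, -1, 0, 0, 0.2, 0, 0, 0, -1, 0, 0, 0.2, 0, 0, 0, -1, 0, 0, 0.2, 0, 0, 0, -1, 0, 0, 0.2, 0, 0, 0, -1, 0, 0, 0.2, 0, 0, 0, -1, 0, 0, 0.2]'

```text
clock: 31.18
position: [0.5679, -0.2831, 0.0385]
ee_rot: [0.681, 0.193, 0.679, -0.193]
contact_force: [-0.6, 0.2, -0.6]
width: 0.0508
```

carry_out --deltas '[0, 0, 0, -1, 0, 0, 0.2, 0, 0, 0, -1, 0, 0, 0.2, 0, 0, 0, -1, 0, 0, 0.2, 0, 0, 0, -1, 0, 0, 0.2, 0, 0, 0, -1, 0, 0, 0.2, 0, 0, 0, -1, 0, 0, 0.2, 0, 0, 0, -0.7, 0, 0, 0.2, 0, 0, 0, 0, 0, 0, 0.2]'

```text
clock: 32.17
position: [0.568, -0.2831, 0.0386]
ee_rot: [0.708, 0.031, 0.705, -0.031]
contact_force: [0.2, 0.2, 0.5]
width: 0.0512
```

```bash
python3 go.py .5688 -.2836 .038 85.15
```

```text
clock 32.17 pos [ 0.568  -0.2831  0.0386] F [0.1551 0.1968 0.4758] w 0.0512 q6 -2.0563442800836396
turn units [-0.0537  0.0451 -0.002 ]
shift units after turn [ 0.01   -0.0071  0.0143] now [ 0.0101 -0.0071  0.0143]
tool axes y [0.0845 0.9964 0.    ] z [ 0.9964 -0.0845  0.    ]
```

carry_out --deltas '[0, 0, 0.013, 0, 0, 0, 0.2, 0, 0, 0, 0, 0, 0, -1, 0, 0, 0, 0, 0, 0, -1, 0, 0, 0, 0, 0, 0, -1, 0, 0, 0, 0, 0, 0, -1, 0, 0, 0, 0, 0, 0, -1, 0, 0, 0, 0, 0, 0, -1]' --newtons 40

```text
clock: 33.05
position: [0.569, -0.2831, 0.0389]
ee_rot: [0.708, 0.031, 0.705, -0.031]
contact_force: [0.3, 1.6, 2.1]
width: 0.0206
```

```bash
python3 go.py .5688 -.2836 .038 85.15
```

```text
clock 33.05 pos [ 0.569  -0.2831  0.0389] F [0.3124 1.6033 2.1262] w 0.0206 q6 -2.056308574919223
turn units [-0.0468  0.0541 -0.0015]
shift units after turn [ 0.0156 -0.0082 -0.0024] now [ 0.0156 -0.0082 -0.0024]
tool axes y [0.0845 0.9964 0.    ] z [ 0.9964 -0.0845  0.    ]
```

carry_out --deltas '[-0.3, 0, 0, 0, 0, 0, -1, -0.6, 0, 0, 0, 0, 0, -1, -0.8, 0, 0, 0, 0, 0, -1, 0, 0, 0, 0, 0, 0, -1]'

```text
clock: 33.55
position: [0.5708, -0.285, 0.1451]
ee_rot: [0.71, 0.029, 0.703, -0.033]
contact_force: [-1.2, -0.2, -0.9]
width: 0.0205
```

```bash
python3 go.py .667 .0772 .14 85.1;  python3 - <<'E'
from m import *
s=img("scene"); crop(s,120,180,280,340,3.7,"g9.png")
E
```

```text
clock 33.55 pos [ 0.5708 -0.285   0.1451] F [-1.1635 -0.182  -0.8695] w 0.0205 q6 -2.056169062931816
turn units [-0.0313  0.1598  0.0673]
shift units after turn [0.0845 6.1512 1.0821] now [0.0676 6.1539 1.0679]
tool axes y [0.0854 0.9963 0.    ] z [ 0.9963 -0.0854  0.    ]
```

View pics/g9.png

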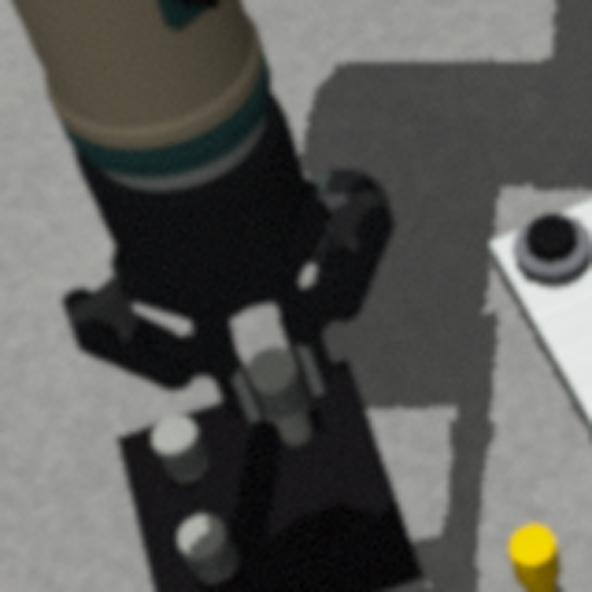

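Plug held upright. Travel to hole3.

carry_out --deltas '[0, 0.75, 0.13, 0, 0, 0, -1, 0, 0.75, 0.13, 0, 0, 0, -1, 0, 0.75, 0.13, 0, 0, 0, -1, 0, 0.75, 0.13, 0, 0, 0, -1, 0, 0.75, 0.13, 0, 0, 0, -1, 0, 0.75, 0.13, 0, 0, 0, -1, 0, 0.75, 0.13, 0, 0, 0, -1, 0, 0.75, 0.13, 0, 0, 0, -1, 0, 0, 0, 0, 0, 0, -1, 0, 0, 0, 0, 0, 0, -1]'

```text
clock: 34.85
position: [0.6611, 0.0696, 0.1392]
ee_rot: [0.706, 0.03, 0.706, -0.031]
contact_force: [-0.3, -0.6, -0.6]
width: 0.0206
```

```bash
python3 go.py .667 .0772 .10 85.1
```

```text
clock 34.85 pos [0.6611 0.0696 0.1392] F [-0.3427 -0.5951 -0.5548] w 0.0206 q6 -1.4821947260572743
turn units [-0.0221  0.0019  0.0195]
shift units after turn [0.6535 0.1346 0.0876] now [0.6534 0.1356 0.0873]
tool axes y [0.0854 0.9963 0.    ] z [ 0.9963 -0.0854  0.    ]
```

carry_out --deltas '[0, 0.13, 0.09, 0, 0, 0, -1, 0.3, 0, 0, 0, 0, 0, -1, 0.3, 0, 0, 0, 0, 0, -1, 0, 0, 0, 0, 0, 0, -1, 0, 0, 0, 0, 0, 0, -1]'

```text
clock: 35.48
position: [0.6684, 0.077, 0.1047]
ee_rot: [0.707, 0.031, 0.705, -0.031]
contact_force: [0.3, -0.2, -0.7]
width: 0.0203
```

```bash
python3 go.py .667 .0772 .096 85.1
python3 - <<'E'
from m import *
s=img("scene"); crop(s,340,180,440,300,6,"g9.png")
E
```

```text
clock 35.48 pos [0.6684 0.077  0.1047] F [ 0.2511 -0.1803 -0.7336] w 0.0203 q6 -1.4709129202918951
turn units [-0.0366  0.0433  0.0026]
shift units after turn [ 0.1449  0.0016 -0.0232] now [ 0.1448  0.0016 -0.0236]
tool axes y [0.0854 0.9963 0.    ] z [ 0.9963 -0.0854  0.    ]
```

View pics/g9.png

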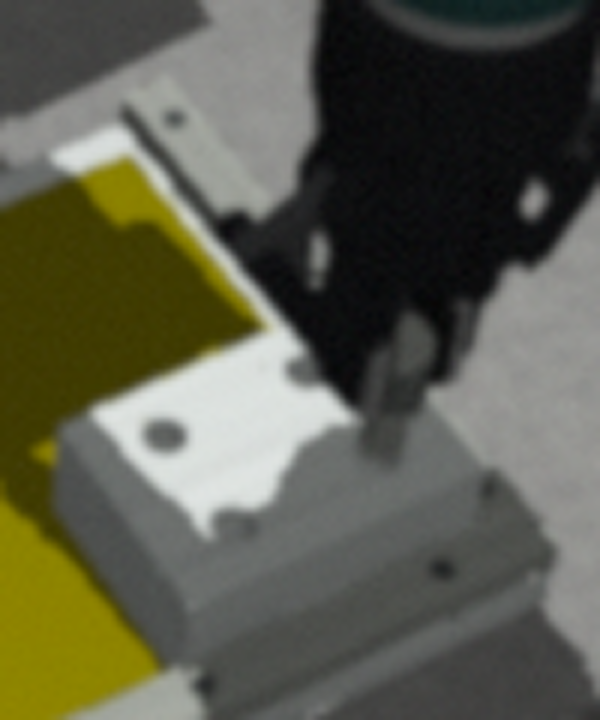

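carry_out --deltas '[0, 0, -0.023, 0, 0, 0, -1, 0.05, 0, 0, 0, 0, 0, -1, 0.05, 0, 0, 0, 0, 0, -1, 0.05, 0, 0, 0, 0, 0, -1, 0.04, 0, 0, 0, 0, 0, -1, 0, 0, 0, 0, 0, 0, -1]'

```text
clock: 36.28
position: [0.6671, 0.0774, 0.0933]
ee_rot: [0.708, 0.031, 0.705, -0.031]
contact_force: [-1.1, 0.3, -1.0]
width: 0.0207
```

carry_out --deltas '[0.05, 0, 0, 0, 0, 0, -1, 0.05, 0, 0, 0, 0, 0, -1, 0, 0, 0, 0, 0, 0, -1]'

```text
clock: 36.65
position: [0.6671, 0.0774, 0.0873]
ee_rot: [0.708, 0.031, 0.705, -0.031]
contact_force: [-0.3, 0.3, -1.4]
width: 0.0205
```

In the hole. Go on.

carry_out --deltas '[0.06, 0, 0, 0, 0, 0, -1, 0.06, 0, 0, 0, 0, 0, -1, 0.05, 0, 0, 0, 0, 0, -1, 0, 0, 0, 0, 0, 0, -1]'

```text
clock: 37.15
position: [0.6672, 0.0774, 0.0771]
ee_rot: [0.708, 0.031, 0.705, -0.031]
contact_force: [0.7, 0.8, -1.3]
width: 0.0207
```

carry_out --deltas '[0.05, 0, 0, 0, 0, 0, -1, 0.04, 0, 0, 0, 0, 0, -1, 0.03, 0, 0, 0, 0, 0, -1, 0, 0, 0, 0, 0, 0, -1]'

```text
clock: 37.65
position: [0.6674, 0.0774, 0.0719]
ee_rot: [0.708, 0.031, 0.705, -0.031]
contact_force: [-1.7, -0.2, 7.1]
width: 0.0204
```

carry_out --deltas '[0.02, 0, 0, 0, 0, 0, -1, 0, 0, 0, 0, 0, 0, -0.4, 0, 0, 0, 0, 0, 0, -0.1, 0, 0, 0, 0, 0, 0, 0.2, -0.3, 0, 0, 0, 0, 0, 0.2, -0.5, 0, 0, 0, 0, 0, 0.2, -0.5, 0, 0, 0, 0, 0, 0.2, 0, 0, 0, 0, 0, 0, 0.2]'

```text
clock: 38.65
position: [0.6692, 0.0774, 0.1512]
ee_rot: [0.71, 0.031, 0.702, -0.031]
contact_force: [0.3, 0.1, -1.0]
width: 0.0509
```

```bash
python3 go.py .5586 -.3412 .12 80.2
python3 - <<'E'
from m import *
s=img("scene"); crop(s,300,160,440,320,4,"g10.png")
E
```

```text
clock 38.65 pos [0.6692 0.0774 0.1512] F [ 0.2671  0.0646 -0.9831] w 0.0509 q6 -1.4707302435674032
turn units [ 1.1936  0.1585 -0.0162]
shift units after turn [ 0.5207 -7.1889 -0.629 ] now [ 0.5023 -7.112  -1.2308]
tool axes y [0.1702 0.9854 0.    ] z [ 0.9854 -0.1702  0.    ]
```

View pics/g10.png

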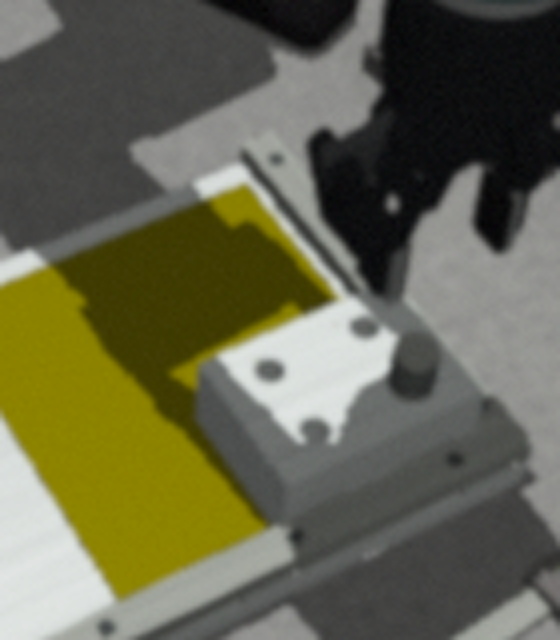

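carry_out --deltas '[0, -0.79, -0.137, 0, 0, 0, 0.2, 0, -0.79, -0.137, 0, 0, 0, 0.2, 0, -0.79, -0.137, 0, 0, 0, 0.2, 0, -0.79, -0.137, 0, 0, 0, 0.2, 0, -0.79, -0.137, 0, 0, 0, 0.2, 0, -0.79, -0.137, 0, 0, 0, 0.2, 0, -0.79, -0.137, 0, 0, 0, 0.2, 0, -0.79, -0.137, 0, 0, 0, 0.2, 0, -0.79, -0.137, 0, 0, 0, 0.2, 0, 0, 0, 1, 0, 0, 0.2]'

```text
clock: 39.95
position: [0.554, -0.3446, 0.1453]
ee_rot: [0.705, 0.058, 0.704, -0.058]
contact_force: [0.4, 0.9, -0.8]
width: 0.0512
```

carry_out --deltas '[0, 0, 0, 1, 0, 0, 0.2, 0, 0, 0, 1, 0, 0, 0.2, 0, 0, 0, 1, 0, 0, 0.2, 0, 0, 0, 1, 0, 0, 0.2, 0, 0, 0, 1, 0, 0, 0.2, 0, 0, 0, 1, 0, 0, 0.2, 0, 0, 0, 1, 0, 0, 0.2, 0, 0, 0, 1, 0, 0, 0.2, 0, 0, 0, 1, 0, 0, 0.2, 0, 0, 0, 1, 0, 0, 0.2]'

```text
clock: 41.2
position: [0.5551, -0.3406, 0.1454]
ee_rot: [0.643, 0.295, 0.643, -0.294]
contact_force: [-0.6, 0.4, 0.2]
width: 0.0513
```

carry_out --deltas '[0, 0, 0, 1, 0, 0, 0.2, 0, 0, 0, 1, 0, 0, 0.2, 0, 0, 0, 1, 0, 0, 0.2, 0, 0, 0, 1, 0, 0, 0.2, 0, 0, 0, 1, 0, 0, 0.2, 0, 0, 0, 1, 0, 0, 0.2, 0, 0, 0, 1, 0, 0, 0.2, 0, 0, 0, 1, 0, 0, 0.2, 0, 0, 0, 1, 0, 0, 0.2, 0, 0, 0, 1, 0, 0, 0.2]'

```text
clock: 42.45
position: [0.5551, -0.3406, 0.1454]
ee_rot: [0.504, 0.497, 0.504, -0.496]
contact_force: [1.6, -0.2, -0.2]
width: 0.0515
```

carry_out --deltas '[0, 0, 0, 1, 0, 0, 0.2, 0, 0, 0, 1, 0, 0, 0.2, 0, 0, 0, 0.7, 0, 0, 0.2, 0, 0, 0, 0, 0, 0, 0.2]'

```text
clock: 42.95
position: [0.5552, -0.3406, 0.1457]
ee_rot: [0.456, 0.542, 0.455, -0.54]
contact_force: [0.1, -0.4, 0.5]
width: 0.0515
```

```bash
python3 go.py .5586 -.3412 .038 -9.8
```

```text
clock 42.95 pos [ 0.5552 -0.3406  0.1457] F [ 0.0905 -0.4112  0.5005] w 0.0515 q6 -0.4878006500977969
turn units [ 0.0011 -0.0188 -0.0211]
shift units after turn [ 1.7945  0.0576 -0.0005] now [1.7946 0.055  0.0018]
tool axes y [ 0.9854 -0.1702  0.    ] z [-0.1702 -0.9854 -0.    ]
```

carry_out --deltas '[0, 0.06, -0.01, 0, 0, 0, 0.2, 0.6, 0, 0, 0, 0, 0, 0.2, 0.6, 0, 0, 0, 0, 0, 0.2, 0.45, 0, 0, 0, 0, 0, 0.2, 0.1, 0, 0, 0, 0, 0, 0.2, 0, 0, 0, 0, 0, 0, 0.2]'

```text
clock: 43.7
position: [0.5602, -0.3413, 0.042]
ee_rot: [0.456, 0.542, 0.454, -0.54]
contact_force: [-0.1, 0.5, 0.4]
width: 0.0513
```

carry_out --deltas '[0, 0, 0, 0, 0, 0, -1, 0, 0, 0, 0, 0, 0, -1, 0, 0, 0, 0, 0, 0, -1, 0, 0, 0, 0, 0, 0, -1, 0, 0, 0, 0, 0, 0, -1]' --newtons 25

```text
clock: 44.32
position: [0.5606, -0.3417, 0.0433]
ee_rot: [0.457, 0.542, 0.453, -0.54]
contact_force: [-0.2, -0.3, 5.8]
width: 0.0208
```

carry_out --deltas '[0, 0, 0, 0, 0, 0, 0.2, 0, 0, 0, 0, 0, 0, 0.2, 0, 0, 0, 0, 0, 0, 0.2, 0, 0, 0, -1, 0, 0, 0.2, 0, 0, 0, -1, 0, 0, 0.2, 0, 0, 0, -1, 0, 0, 0.2, 0, 0, 0, -1, 0, 0, 0.2, 0, 0, 0, -1, 0, 0, 0.2, 0, 0, 0, -1, 0, 0, 0.2, 0, 0, 0, -1, 0, 0, 0.2]'

```text
clock: 45.58
position: [0.5597, -0.3411, 0.0415]
ee_rot: [0.574, 0.415, 0.572, -0.413]
contact_force: [0.6, 1.1, 0.2]
width: 0.0511
```

carry_out --deltas '[0, 0, 0, -1, 0, 0, 0.2, 0, 0, 0, -1, 0, 0, 0.2, 0, 0, 0, -1, 0, 0, 0.2, 0, 0, 0, -1, 0, 0, 0.2, 0, 0, 0, -1, 0, 0, 0.2, 0, 0, 0, -1, 0, 0, 0.2, 0, 0, 0, -1, 0, 0, 0.2, 0, 0, 0, -1, 0, 0, 0.2, 0, 0, 0, -1, 0, 0, 0.2, 0, 0, 0, -1, 0, 0, 0.2]'

```text
clock: 46.82
position: [0.5597, -0.3411, 0.0415]
ee_rot: [0.681, 0.193, 0.679, -0.193]
contact_force: [-0.5, 0.8, -0.1]
width: 0.0508
```

carry_out --deltas '[0, 0, 0, -1, 0, 0, 0.2, 0, 0, 0, -1, 0, 0, 0.2, 0, 0, 0, -1, 0, 0, 0.2, 0, 0, 0, -1, 0, 0, 0.2, 0, 0, 0, -1, 0, 0, 0.2, 0, 0, 0, -1, 0, 0, 0.2, 0, 0, 0, -0.7, 0, 0, 0.2, 0, 0, 0, 0, 0, 0, 0.2]'

```text
clock: 47.82
position: [0.5597, -0.3411, 0.0416]
ee_rot: [0.708, 0.031, 0.705, -0.031]
contact_force: [-0.5, -0.2, 0.4]
width: 0.0511
```

```bash
python3 go.py .5586 -.3412 .038 85.1
```

```text
clock 47.83 pos [ 0.5597 -0.3411  0.0416] F [-0.5321 -0.1613  0.4332] w 0.0511 q6 -2.1379742315536525
turn units [-0.0409  0.0449 -0.0027]
shift units after turn [ 0.0594 -0.0034 -0.0182] now [ 0.0594 -0.0035 -0.0184]
tool axes y [0.0854 0.9963 0.    ] z [ 0.9963 -0.0854  0.    ]
```

carry_out --deltas '[0.05, 0, 0.014, 0, 0, 0, 0.2, 0, 0, 0, 0, 0, 0, 0.2, 0, 0, 0, 0, 0, 0, -1, 0, 0, 0, 0, 0, 0, -1, 0, 0, 0, 0, 0, 0, -1, 0, 0, 0, 0, 0, 0, -1, 0, 0, 0, 0, 0, 0, -1]' --newtons 40

```text
clock: 48.7
position: [0.5608, -0.3413, 0.039]
ee_rot: [0.708, 0.031, 0.705, -0.031]
contact_force: [0.3, 1.1, 0.9]
width: 0.0207
```

carry_out --deltas '[-0.3, 0, 0, 0, 0, 0, -1, -0.6, 0, 0, 0, 0, 0, -1, -0.8, 0, 0, 0, 0, 0, -1, 0, 0, 0, 0, 0, 0, -1]'

```text
clock: 49.2
position: [0.5629, -0.3432, 0.1467]
ee_rot: [0.711, 0.029, 0.702, -0.033]
contact_force: [0.1, 0.3, -0.7]
width: 0.0205
```

```bash
python3 go.py .6232 .0272 .10 85.1
python3 - <<'E'
from blk import *
s=img("scene"); crop(s,120,180,280,340,3.7,"g11.png"); t=img("top"); print(blk(t),blk(s))
E
```

```text
clock 49.2 pos [ 0.5629 -0.3432  0.1467] F [ 0.1075  0.3346 -0.749 ] w 0.0205 q6 -2.137662047746312
turn units [-0.0316  0.1791  0.0832]
shift units after turn [0.7791 6.2359 0.4744] now [0.7486 6.2414 0.4511]
tool axes y [0.0854 0.9963 0.    ] z [ 0.9963 -0.0854  0.    ]
((644.8106689453125, 52.398773193359375), (110.23854064941406, 80.71077728271484), 85.32764434814453, 1383) ((646.453125, 52.07752227783203), (111.97282409667969, 82.74260711669922), 85.34493255615234, 1850)
```

View pics/g11.png

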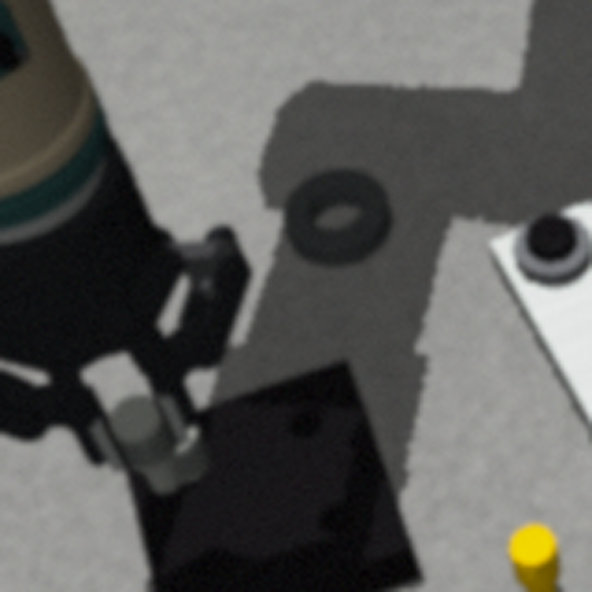

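carry_out --deltas '[0, 0.78, 0.056, 0, 0, 0, -1, 0, 0.78, 0.056, 0, 0, 0, -1, 0, 0.78, 0.056, 0, 0, 0, -1, 0, 0.78, 0.056, 0, 0, 0, -1, 0, 0.78, 0.056, 0, 0, 0, -1, 0, 0.78, 0.056, 0, 0, 0, -1, 0, 0.78, 0.056, 0, 0, 0, -1, 0, 0.78, 0.056, 0, 0, 0, -1, 0, 0, 0, 0, 0, 0, -1, 0, 0, 0, 0, 0, 0, -1]'

```text
clock: 50.55
position: [0.6189, 0.0293, 0.1396]
ee_rot: [0.707, 0.03, 0.706, -0.031]
contact_force: [-1.5, 0.1, -1.1]
width: 0.0204
```

```bash
python3 go.py .6227 .0270 .105 85.1
```

```text
clock 50.55 pos [0.6189 0.0293 0.1396] F [-1.4831  0.1457 -1.0783] w 0.0204 q6 -1.5479200777788256
turn units [-0.0214  0.0101  0.0123]
shift units after turn [ 0.577  -0.0321  0.066 ] now [ 0.5771 -0.0315  0.0657]
tool axes y [0.0854 0.9963 0.    ] z [ 0.9963 -0.0854  0.    ]
```

carry_out --deltas '[0, -0.032, 0.045, 0, 0, 0, -1, 0.3, 0, 0, 0, 0, 0, -1, 0.25, 0, 0, 0, 0, 0, -1, 0, 0, 0, 0, 0, 0, -1, 0, 0, 0, 0, 0, 0, -1]'

```text
clock: 51.18
position: [0.6228, 0.0268, 0.1081]
ee_rot: [0.708, 0.031, 0.705, -0.031]
contact_force: [-0.8, -0.0, -1.1]
width: 0.0206
```

```bash
python3 go.py .6227 .0270 .095 85.1
```

```text
clock 51.17 pos [0.6228 0.0268 0.1081] F [-0.7954 -0.0128 -1.1346] w 0.0206 q6 -1.5508325082500356
turn units [-0.0396  0.0558  0.0014]
shift units after turn [ 0.2186  0.0026 -0.0023] now [ 0.2186  0.0026 -0.0032]
tool axes y [0.0854 0.9963 0.    ] z [ 0.9963 -0.0854  0.    ]
```

carry_out --deltas '[0.06, 0.003, -0.002, 0, 0, 0, -1, 0.06, 0, 0, 0, 0, 0, -1, 0.05, 0, 0, 0, 0, 0, -1, 0.05, 0, 0, 0, 0, 0, -1, 0.04, 0, 0, 0, 0, 0, -1, 0, 0, 0, 0, 0, 0, -1]'

```text
clock: 51.92
position: [0.6228, 0.0274, 0.0921]
ee_rot: [0.708, 0.031, 0.705, -0.031]
contact_force: [1.2, 0.3, -1.7]
width: 0.0205
```

Below the contact height with no force; continue.

carry_out --deltas '[0.05, 0, 0, 0, 0, 0, -1, 0.05, 0, 0, 0, 0, 0, -1, 0, 0, 0, 0, 0, 0, -1]'

```text
clock: 52.3
position: [0.6227, 0.0274, 0.086]
ee_rot: [0.708, 0.031, 0.705, -0.031]
contact_force: [2.4, -0.3, -1.8]
width: 0.021
```

carry_out --deltas '[0.06, 0, 0, 0, 0, 0, -1, 0.06, 0, 0, 0, 0, 0, -1, 0.04, 0, 0, 0, 0, 0, -1, 0, 0, 0, 0, 0, 0, -1]'

```text
clock: 52.8
position: [0.6226, 0.0274, 0.0764]
ee_rot: [0.708, 0.031, 0.705, -0.031]
contact_force: [2.3, -0.2, -1.3]
width: 0.0204
```

carry_out --deltas '[0.05, 0, 0, 0, 0, 0, -1, 0.04, 0, 0, 0, 0, 0, -1, 0, 0, 0, 0, 0, 0, -1]'

```text
clock: 53.18
position: [0.6227, 0.0274, 0.072]
ee_rot: [0.708, 0.031, 0.705, -0.031]
contact_force: [0.1, 0.3, 4.9]
width: 0.0207
```

carry_out --deltas '[0.03, 0, 0, 0, 0, 0, -1, 0, 0, 0, 0, 0, 0, -0.4, 0, 0, 0, 0, 0, 0, -0.1, 0, 0, 0, 0, 0, 0, 0.1, -0.3, 0, 0, 0, 0, 0, 0.2, -0.5, 0, 0, 0, 0, 0, 0.2, -0.5, 0, 0, 0, 0, 0, 0.2, 0, 0, 0, 0, 0, 0, 0.2]'

```text
clock: 54.18
position: [0.6239, 0.0274, 0.1497]
ee_rot: [0.709, 0.031, 0.703, -0.031]
contact_force: [-0.4, 0.1, 0.0]
width: 0.0514
```

```bash
python3 go.py .5015 -.3311 .12 85.1
python3 - <<'E'
from m import *
s=img("scene"); crop(s,300,160,440,320,4,"g12.png")
E
```

```text
clock 54.17 pos [0.6239 0.0274 0.1497] F [-0.4372  0.1198  0.0152] w 0.0514 q6 -1.5504417055355653
turn units [-0.0323  0.1199 -0.0003]
shift units after turn [ 0.4956 -6.1265 -1.5215] now [ 0.4827 -6.13   -1.5118]
tool axes y [0.0854 0.9963 0.    ] z [ 0.9963 -0.0854  0.    ]
```

View pics/g12.png

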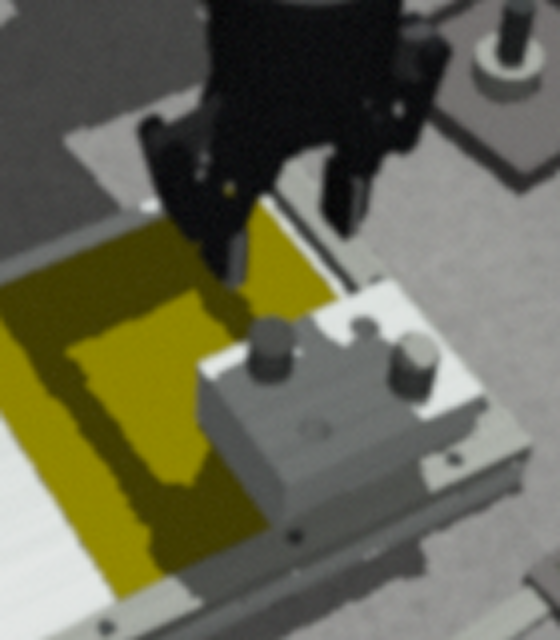

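carry_out --deltas '[0, -0.76, -0.19, 0, 0, 0, 0.2, 0, -0.76, -0.19, 0, 0, 0, 0.2, 0, -0.76, -0.19, 0, 0, 0, 0.2, 0, -0.76, -0.19, 0, 0, 0, 0.2, 0, -0.76, -0.19, 0, 0, 0, 0.2, 0, -0.76, -0.19, 0, 0, 0, 0.2, 0, -0.76, -0.19, 0, 0, 0, 0.2, 0, -0.8, -0.16, 0, 0, 0, 0.2, 0, 0, 0, 1, 0, 0, 0.2, 0, 0, 0, 1, 0, 0, 0.2]'

```text
clock: 55.48
position: [0.4996, -0.3306, 0.145]
ee_rot: [0.702, 0.083, 0.702, -0.081]
contact_force: [-0.4, 0.1, -0.1]
width: 0.051
```

carry_out --deltas '[0, 0, 0, 1, 0, 0, 0.2, 0, 0, 0, 1, 0, 0, 0.2, 0, 0, 0, 1, 0, 0, 0.2, 0, 0, 0, 1, 0, 0, 0.2, 0, 0, 0, 1, 0, 0, 0.2, 0, 0, 0, 1, 0, 0, 0.2, 0, 0, 0, 1, 0, 0, 0.2, 0, 0, 0, 1, 0, 0, 0.2, 0, 0, 0, 1, 0, 0, 0.2, 0, 0, 0, 1, 0, 0, 0.2]'

```text
clock: 56.72
position: [0.5001, -0.3297, 0.1451]
ee_rot: [0.632, 0.317, 0.633, -0.316]
contact_force: [0.3, -0.5, 0.2]
width: 0.0514
```

carry_out --deltas '[0, 0, 0, 1, 0, 0, 0.2, 0, 0, 0, 1, 0, 0, 0.2, 0, 0, 0, 1, 0, 0, 0.2, 0, 0, 0, 1, 0, 0, 0.2, 0, 0, 0, 1, 0, 0, 0.2, 0, 0, 0, 1, 0, 0, 0.2, 0, 0, 0, 1, 0, 0, 0.2, 0, 0, 0, 1, 0, 0, 0.2, 0, 0, 0, 1, 0, 0, 0.2, 0, 0, 0, 1, 0, 0, 0.2]'

```text
clock: 57.98
position: [0.5001, -0.3297, 0.1451]
ee_rot: [0.486, 0.514, 0.486, -0.513]
contact_force: [-0.6, 0.2, -0.4]
width: 0.0509
```

carry_out --deltas '[0, 0, 0, 1, 0, 0, 0.2, 0, 0, 0, 0.7, 0, 0, 0.2, 0, 0, 0, 0, 0, 0, 0.2]'

```text
clock: 58.35
position: [0.5002, -0.3298, 0.1455]
ee_rot: [0.455, 0.542, 0.456, -0.54]
contact_force: [0.7, -0.0, 0.2]
width: 0.0512
```

```bash
python3 go.py .5008 -.3311 .038 -9.8
```

```text
clock 58.35 pos [ 0.5002 -0.3298  0.1455] F [ 0.7387 -0.0133  0.195 ] w 0.0512 q6 -0.5300203729161143
turn units [ 0.     -0.0278 -0.0086]
shift units after turn [1.7909 0.0137 0.0192] now [1.7909 0.0126 0.0227]
tool axes y [ 0.9854 -0.1702  0.    ] z [-0.1702 -0.9854 -0.    ]
```

carry_out --deltas '[0, 0.013, 0.01, 0, 0, 0, 0.2, 0.6, 0, 0, 0, 0, 0, 0.2, 0.6, 0, 0, 0, 0, 0, 0.2, 0.45, 0, 0, 0, 0, 0, 0.2, 0.12, 0, 0, 0, 0, 0, 0.2, 0, 0, 0, 0, 0, 0, 0.2]'

```text
clock: 59.1
position: [0.5022, -0.3313, 0.0409]
ee_rot: [0.456, 0.542, 0.455, -0.54]
contact_force: [0.9, -0.5, 1.1]
width: 0.0512
```

carry_out --deltas '[0, 0, 0, 0, 0, 0, -1, 0, 0, 0, 0, 0, 0, -1, 0, 0, 0, 0, 0, 0, -1, 0, 0, 0, 0, 0, 0, -1, 0, 0, 0, 0, 0, 0, -1]' --newtons 25

```text
clock: 59.72
position: [0.5025, -0.3318, 0.0423]
ee_rot: [0.457, 0.542, 0.454, -0.54]
contact_force: [-0.8, 0.8, 6.0]
width: 0.0212
```

carry_out --deltas '[0, 0, 0, 0, 0, 0, 0.2, 0, 0, 0, 0, 0, 0, 0.2, 0, 0, 0, 0, 0, 0, 0.2, 0, 0, 0, -1, 0, 0, 0.2, 0, 0, 0, -1, 0, 0, 0.2, 0, 0, 0, -1, 0, 0, 0.2, 0, 0, 0, -1, 0, 0, 0.2, 0, 0, 0, -1, 0, 0, 0.2, 0, 0, 0, -1, 0, 0, 0.2, 0, 0, 0, -1, 0, 0, 0.2]'

```text
clock: 60.98
position: [0.5021, -0.3312, 0.0408]
ee_rot: [0.574, 0.415, 0.572, -0.413]
contact_force: [-0.6, 0.4, 0.6]
width: 0.0509
```

carry_out --deltas '[0, 0, 0, -1, 0, 0, 0.2, 0, 0, 0, -1, 0, 0, 0.2, 0, 0, 0, -1, 0, 0, 0.2, 0, 0, 0, -1, 0, 0, 0.2, 0, 0, 0, -1, 0, 0, 0.2, 0, 0, 0, -1, 0, 0, 0.2, 0, 0, 0, -1, 0, 0, 0.2, 0, 0, 0, -1, 0, 0, 0.2, 0, 0, 0, -1, 0, 0, 0.2, 0, 0, 0, -1, 0, 0, 0.2]'

```text
clock: 62.22
position: [0.5021, -0.3312, 0.0408]
ee_rot: [0.681, 0.193, 0.679, -0.193]
contact_force: [-0.0, 0.0, 1.2]
width: 0.051
```

carry_out --deltas '[0, 0, 0, -1, 0, 0, 0.2, 0, 0, 0, -1, 0, 0, 0.2, 0, 0, 0, -1, 0, 0, 0.2, 0, 0, 0, -1, 0, 0, 0.2, 0, 0, 0, -1, 0, 0, 0.2, 0, 0, 0, -1, 0, 0, 0.2, 0, 0, 0, -0.7, 0, 0, 0.2, 0, 0, 0, 0, 0, 0, 0.2]'

```text
clock: 63.22
position: [0.502, -0.3312, 0.0408]
ee_rot: [0.708, 0.031, 0.705, -0.031]
contact_force: [-0.2, 0.0, -0.6]
width: 0.0512
```

```bash
python3 go.py .5008 -.3311 .0385 85.1
```

```text
clock 63.23 pos [ 0.502  -0.3312  0.0408] F [-0.1948  0.0472 -0.6093] w 0.0512 q6 -2.1838435949289554
turn units [-0.0406  0.0461 -0.0029]
shift units after turn [ 0.0381 -0.0009 -0.0207] now [ 0.038  -0.001  -0.0209]
tool axes y [0.0854 0.9963 0.    ] z [ 0.9963 -0.0854  0.    ]
```

carry_out --deltas '[0.035, 0, 0.008, 0, 0, 0, 0.2, 0, 0, 0, 0, 0, 0, 0.2, 0, 0, 0, 0, 0, 0, -1, 0, 0, 0, 0, 0, 0, -1, 0, 0, 0, 0, 0, 0, -1, 0, 0, 0, 0, 0, 0, -1, 0, 0, 0, 0, 0, 0, -1]' --newtons 40

```text
clock: 64.1
position: [0.5027, -0.3314, 0.0391]
ee_rot: [0.708, 0.031, 0.705, -0.031]
contact_force: [-1.0, -0.1, 1.3]
width: 0.0204
```

carry_out --deltas '[-0.3, 0, 0, 0, 0, 0, -1, -0.6, 0, 0, 0, 0, 0, -1, -0.8, 0, 0, 0, 0, 0, -1, 0, 0, 0, 0, 0, 0, -1]'

```text
clock: 64.6
position: [0.5044, -0.3331, 0.1449]
ee_rot: [0.71, 0.029, 0.703, -0.033]
contact_force: [0.2, 0.5, -2.2]
width: 0.0202
```

```bash
python3 go.py .6626 .0236 .10 85.1
python3 - <<'E'
from blk import *
s=img("scene"); crop(s,120,160,280,340,3.2,"g13.png"); t=img("top"); print(blk(t),blk(s))
E
```

```text
clock 64.6 pos [ 0.5044 -0.3331  0.1449] F [ 0.1757  0.5452 -2.2025] w 0.0202 q6 -2.183777382242103
turn units [-0.0314  0.1527  0.072 ]
shift units after turn [0.7485 6.1479 2.1187] now [0.74   6.1562 2.0973]
tool axes y [0.0854 0.9963 0.    ] z [ 0.9963 -0.0854  0.    ]
((644.7163696289062, 52.433135986328125), (110.20272827148438, 80.53853607177734), 85.06120300292969, 1329) ((646.6600341796875, 52.37574768066406), (113.36788177490234, 83.0330810546875), 84.32244110107422, 1728)
```

View pics/g13.png

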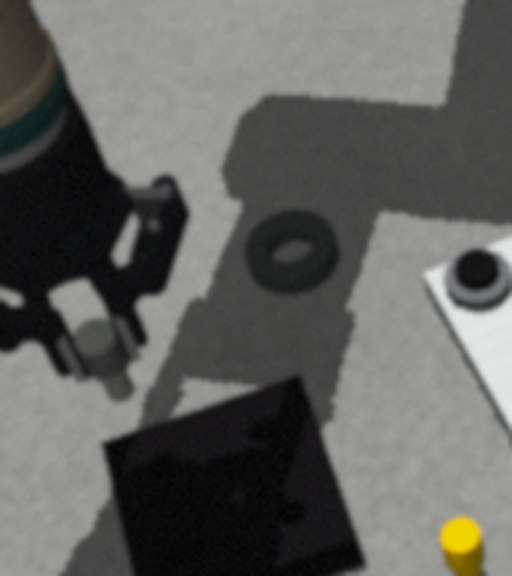

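carry_out --deltas '[-0.1, 0.76, 0.26, 0, 0, 0, -1, 0, 0.77, 0.26, 0, 0, 0, -1, 0, 0.77, 0.26, 0, 0, 0, -1, 0, 0.77, 0.26, 0, 0, 0, -1, 0, 0.77, 0.26, 0, 0, 0, -1, 0, 0.77, 0.26, 0, 0, 0, -1, 0, 0.77, 0.26, 0, 0, 0, -1, 0, 0.77, 0.26, 0, 0, 0, -1, 0, 0, 0, 0, 0, 0, -1, 0, 0, 0, 0, 0, 0, -1]'

```text
clock: 65.95
position: [0.6576, 0.0252, 0.1453]
ee_rot: [0.706, 0.03, 0.707, -0.031]
contact_force: [-0.8, -0.1, -1.1]
width: 0.0204
```

```bash
python3 go.py .6626 .0236 .105 85.1
```

```text
clock 65.95 pos [0.6576 0.0252 0.1453] F [-0.7948 -0.0602 -1.1232] w 0.0204 q6 -1.5502214359817932
turn units [-0.0219 -0.0062  0.0135]
shift units after turn [ 0.6723 -0.0199  0.0857] now [ 0.6723 -0.0191  0.086 ]
tool axes y [0.0854 0.9963 0.    ] z [ 0.9963 -0.0854  0.    ]
```

carry_out --deltas '[0, -0.02, 0.062, 0, 0, 0, -1, 0.3, 0, 0, 0, 0, 0, -1, 0.35, 0, 0, 0, 0, 0, -1, 0, 0, 0, 0, 0, 0, -1, 0, 0, 0, 0, 0, 0, -1]'

```text
clock: 66.58
position: [0.6631, 0.0229, 0.1091]
ee_rot: [0.708, 0.031, 0.705, -0.032]
contact_force: [-0.3, 0.3, 0.2]
width: 0.0207
```

```bash
python3 go.py .6626 .0236 .093 85.1
```

```text
clock 66.58 pos [0.6631 0.0229 0.1091] F [-0.298   0.2883  0.2358] w 0.0207 q6 -1.5518950173666473
turn units [-0.0486  0.066   0.0021]
shift units after turn [ 0.2677  0.0105 -0.0086] now [ 0.2676  0.0106 -0.0099]
tool axes y [0.0854 0.9963 0.    ] z [ 0.9963 -0.0854  0.    ]
```

carry_out --deltas '[0.06, 0.006, -0.008, 0, 0, 0, -1, 0.06, 0, 0, 0, 0, 0, -1, 0.05, 0, 0, 0, 0, 0, -1, 0.05, 0, 0, 0, 0, 0, -1, 0.05, 0, 0, 0, 0, 0, -1, 0, 0, 0, 0, 0, 0, -1]'

```text
clock: 67.32
position: [0.6629, 0.0241, 0.0925]
ee_rot: [0.708, 0.031, 0.705, -0.031]
contact_force: [0.4, -1.6, -0.4]
width: 0.0206
```

carry_out --deltas '[0.05, 0, 0, 0, 0, 0, -1, 0.05, 0, 0, 0, 0, 0, -1, 0, 0, 0, 0, 0, 0, -1]'

```text
clock: 67.7
position: [0.6626, 0.0241, 0.0856]
ee_rot: [0.708, 0.031, 0.705, -0.031]
contact_force: [2.3, -0.4, -1.9]
width: 0.0205
```

carry_out --deltas '[0.06, 0, 0, 0, 0, 0, -1, 0.06, 0, 0, 0, 0, 0, -1, 0.05, 0, 0, 0, 0, 0, -1, 0, 0, 0, 0, 0, 0, -1]'

```text
clock: 68.2
position: [0.6622, 0.0241, 0.0755]
ee_rot: [0.708, 0.031, 0.705, -0.031]
contact_force: [2.5, -1.6, -1.2]
width: 0.0205
```

carry_out --deltas '[0.05, 0, 0, 0, 0, 0, -1, 0.04, 0, 0, 0, 0, 0, -1, 0.02, 0, 0, 0, 0, 0, -1, 0, 0, 0, 0, 0, 0, -1]'

```text
clock: 68.7
position: [0.6624, 0.0241, 0.072]
ee_rot: [0.708, 0.031, 0.705, -0.031]
contact_force: [-0.5, -1.3, 11.7]
width: 0.0203
```

carry_out --deltas '[0, 0, 0, 0, 0, 0, -0.4, 0, 0, 0, 0, 0, 0, -0.2, 0, 0, 0, 0, 0, 0, -0.2, -0.3, 0, 0, 0, 0, 0, -0.2, -0.5, 0, 0, 0, 0, 0, -0.2, -0.5, 0, 0, 0, 0, 0, -0.2, 0, -0.8, -0.9, 0, 0, 0, -1, 0, -0.8, -0.9, 0, 0, 0, -1, 0, -0.4, -0.9, 0, 0, 0, -1, 0, 0, 0, 0, 0, 0, -1]'

```text
clock: 69.95
position: [0.501, -0.0699, 0.1475]
ee_rot: [0.706, 0.032, 0.706, -0.032]
contact_force: [0.5, 0.6, -0.2]
width: -0.0001
```

```bash
python3 go.py .4784 -.1112 .06 85.1
python3 - <<'E'
from blk import *
s=img("scene"); crop(s,230,110,470,340,2.6,"g14.png"); t=img("top"); print(blk(t),blk(s)); crop(t,160,170,400,310,3.3,"g15.png")
P=t["P"]; r=proj(t,[.4784,-.1112,.042])[0].astype(int); print(r,P[r[1]-1:r[1]+2,r[0]-1:r[0]+2,2])
P=s["P"]; r=proj(s,[.4784,-.1112,.042])[0].astype(int); print(r,P[r[1]-1:r[1]+2,r[0]-1:r[0]+2,2])
E
```

```text
clock 69.95 pos [ 0.501  -0.0699  0.1475] F [ 0.4775  0.5761 -0.1849] w -0.0001 q6 -1.7566181063649282
turn units [-0.071   0.0006 -0.0011]
shift units after turn [ 1.4589 -0.7184 -0.3167] now [ 1.4589 -0.7201 -0.3132]
tool axes y [0.0854 0.9963 0.    ] z [ 0.9963 -0.0854  0.    ]
((644.1063232421875, 52.627262115478516), (110.03070068359375, 80.79924011230469), 84.54835510253906, 1272) ((645.8780517578125, 51.886131286621094), (111.78741455078125, 82.4764175415039), 84.74717712402344, 1578)
[365 274] [[0.5427 0.5422 0.5422]
 [0.5432 0.5417 0.5438]
 [0.5384 0.5415 0.5423]]
[267 242] [[0.0428 0.0426 0.0421]
 [0.0418 0.0413 0.042 ]
 [0.0409 0.0426 0.0429]]
```

View pics/g14.png

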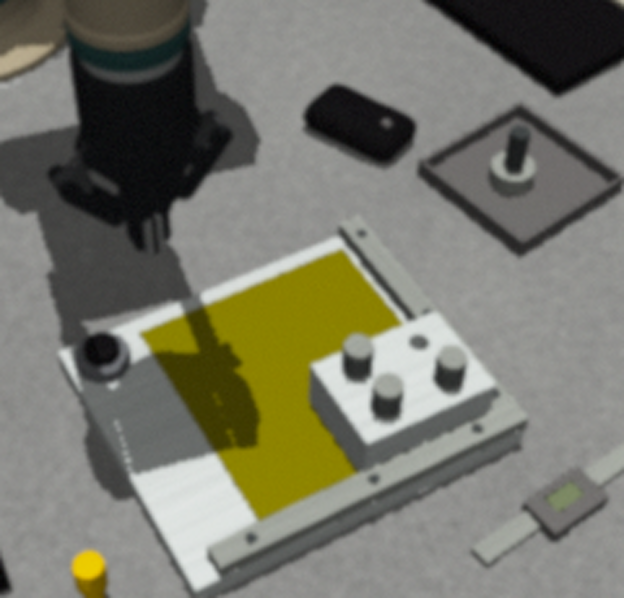

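View pics/g15.png

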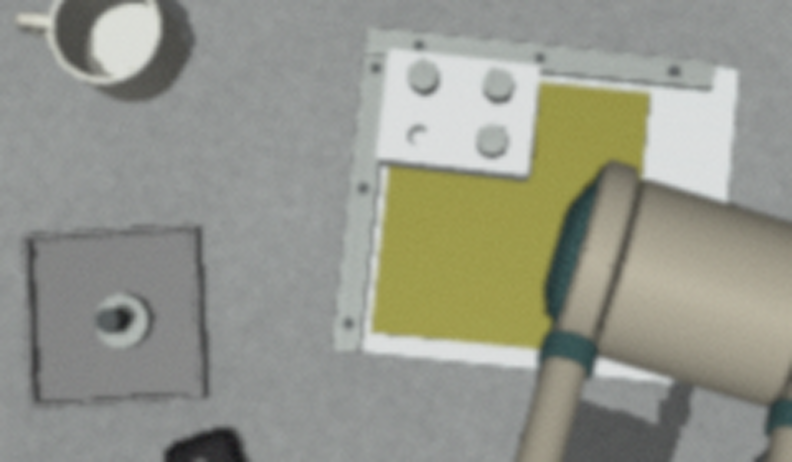

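carry_out --deltas '[0, -0.36, -0.16, 0, 0, 0, -1, 0, -0.36, -0.155, 0, 0, 0, -1, 0.5, 0, 0, 0, 0, 0, -1, 0.5, 0, 0, 0, 0, 0, -1, 0.3, 0, 0, 0, 0, 0, -1, 0, 0, 0, 0, 0, 0, -1, 0, 0, 0, 0, 0, 0, -1]'

```text
clock: 70.92
position: [0.4853, -0.1111, 0.0696]
ee_rot: [0.708, 0.03, 0.704, -0.031]
contact_force: [0.8, -0.4, 0.0]
width: -0.0
```

```bash
python3 go.py .4784 -.1112 .042 85.1
python3 - <<'E'
from blk import *
s=img("scene"); t=img("top"); print(blk(t),blk(s)); crop(s,220,190,340,310,5,"g16.png")
E
```

```text
clock 70.92 pos [ 0.4853 -0.1111  0.0696] F [ 0.8253 -0.4254  0.0454] w -0.0 q6 -1.8501630769388815
turn units [-0.0218  0.081   0.0079]
shift units after turn [ 0.4596 -0.0121 -0.1136] now [ 0.459  -0.012  -0.1162]
tool axes y [0.0854 0.9963 0.    ] z [ 0.9963 -0.0854  0.    ]
((644.0774536132812, 52.48097229003906), (109.82775115966797, 80.92302703857422), 84.71726989746094, 1268) ((645.5963745117188, 52.02648162841797), (111.88053131103516, 83.05745697021484), 84.75700378417969, 1583)
```

View pics/g16.png

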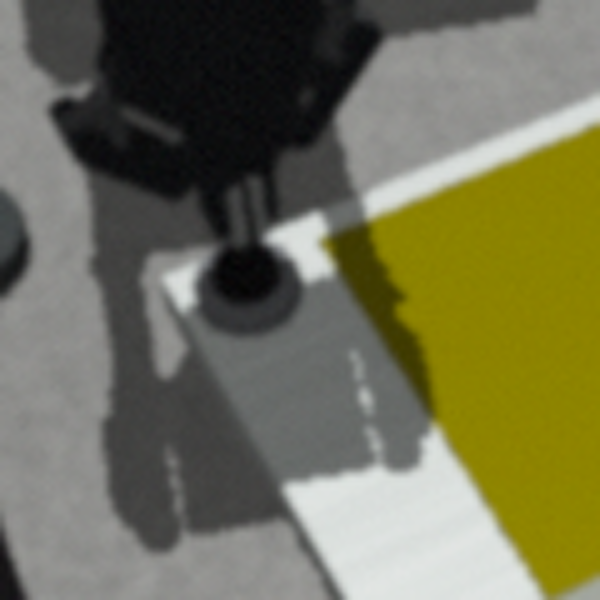

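carry_out --deltas '[0, 0, -0.1, 0, 0, 0, -1, 0.25, 0, 0, 0, 0, 0, -1, 0.1, 0, 0, 0, 0, 0, -1, 0.05, 0, 0, 0, 0, 0, -1, 0.04, 0, 0, 0, 0, 0, -1, 0, 0, 0, 0, 0, 0, -1]'

```text
clock: 71.78
position: [0.4776, -0.1104, 0.0424]
ee_rot: [0.708, 0.031, 0.705, -0.031]
contact_force: [0.0, -0.1, 0.5]
width: 0.0003
```

carry_out --deltas '[0.04, 0, 0, 0, 0, 0, -1, 0.04, 0, 0, 0, 0, 0, -1, 0.03, 0, 0, 0, 0, 0, -1, 0, 0, 0, 0, 0, 0, -1]'

```text
clock: 72.28
position: [0.4779, -0.1105, 0.0361]
ee_rot: [0.708, 0.031, 0.705, -0.031]
contact_force: [-0.2, -0.0, 4.8]
width: -0.0001
```

carry_out --deltas '[0.03, 0, 0, 0, 0, 0, -1, 0.03, 0, 0, 0, 0, 0, -1, 0, 0, 0, 0, 0, 0, -1]'

```text
clock: 72.65
position: [0.478, -0.1105, 0.0355]
ee_rot: [0.708, 0.031, 0.705, -0.031]
contact_force: [-6.3, 1.9, 31.4]
width: -0.0004
```

carry_out --deltas '[-0.2, 0, 0, 0, 0, 0, -1, -0.6, 0, 0, 0, 0, 0, -1, -0.8, 0, 0, 0, 0, 0, -1, -0.3, -0.8, -0.5, 0, 0, 0, -1, 0, -0.8, -0.5, 0, 0, 0, -1, 0, 0, 0, 0, 0, 0, -1, 0, 0, 0, 0, 0, 0, -1]'

```text
clock: 73.53
position: [0.4089, -0.2004, 0.1456]
ee_rot: [0.708, 0.032, 0.705, -0.031]
contact_force: [-0.1, -0.4, -0.1]
width: 0.0
```

Run:
```python
from blk import *
print(readout.get_state()["position"])
s=img("scene"); t=img("top"); print(blk(t),blk(s)); crop(s,230,110,470,340,2.6,"g17.png"); cv2.imwrite("pics/g18.png",t["color"][...,::-1])
P=t["P"]; z=P[...,2]
for x,y in[(.667,.0774),(.6227,.0274),(.6624,.0241)]:
    m=(np.hypot(P[...,0]-x,P[...,1]-y)<.012)&(z>.08); print(P[m].mean(0), np.percentile(z[m],[50]))
P=s["P"]; z=P[...,2]
for x,y in[(.667,.0774),(.6227,.0274),(.6624,.0241)]:
    m=(np.hypot(P[...,0]-x,P[...,1]-y)<.013)&(z>.088); print(P[m].mean(0))
```

```text
[ 0.4089 -0.2004  0.1456]
((643.7677612304688, 52.419742584228516), (109.85774230957031, 80.5583724975586), 84.9865951538086, 1267) ((645.6088256835938, 51.90329360961914), (111.70409393310547, 82.89309692382812), 84.00407409667969, 1572)
[0.6652 0.0768 0.0916] [0.0921]
[0.6212 0.0273 0.0921] [0.092]
[0.6606 0.0238 0.0927] [0.0926]
[0.6686 0.0761 0.0925]
[0.6239 0.0262 0.0925]
[0.6634 0.0227 0.0925]
```

View pics/g17.png

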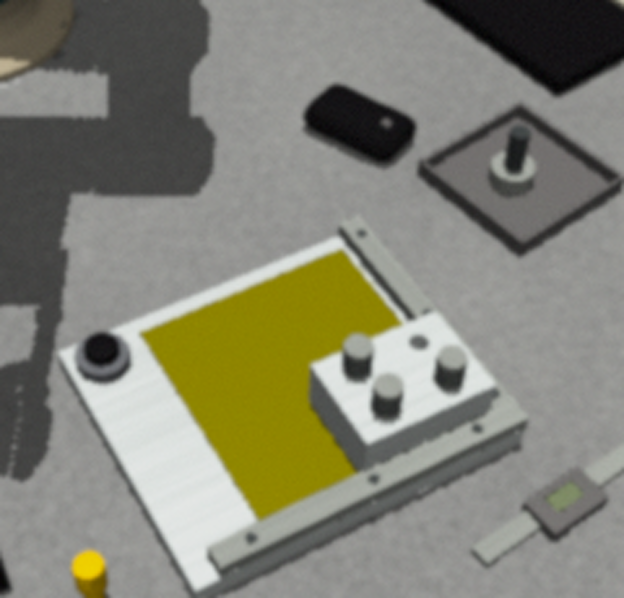

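View pics/g18.png

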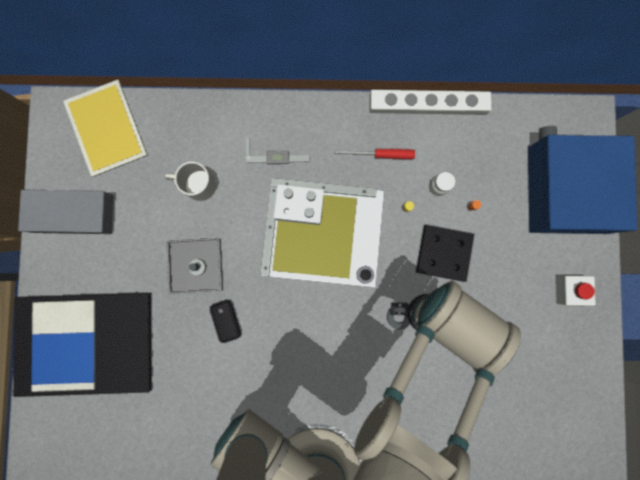

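Run:
```python
from blk import *
import pickle
t1,s1=pickle.load(open("v1.pkl","rb")); t=img("top"); s=img("scene")
# block -x edge (top view): subpixel row where gray crosses along columns; +/-y edges
for d1,d,n in((t1,t,"top"),):
    for nm,(ys,xs) in {"nearedge":((212,232),(280,316)),}.items():
        for k,e in(("before",d1),("after",d)):
            g=cv2.cvtColor(e["color"],cv2.COLOR_RGB2GRAY).astype(float)[ys[0]:ys[1],xs[0]:xs[1]]
            gr=np.clip(-np.diff(g,axis=0),0,None); r=(gr*np.arange(len(gr))[:,None]).sum(0)/gr.sum(0)
            print(n,nm,k,np.polyfit(np.arange(len(r)),r,1), np.median(r)+ys[0])
    for k,e in(("before",d1),("after",d)):
        g=cv2.cvtColor(e["color"],cv2.COLOR_RGB2GRAY).astype(float)[200:216,314:330]
        gr=np.clip(-np.diff(g,axis=1),0,None); r=(gr*np.arange(gr.shape[1])).sum(1)/gr.sum(1); print(" -y edge",k,np.median(r)+314)
a=blk(t1)
for k,e in(("b",t1),("a",t)):
    P=e["P"];z=P[...,2];m=(z>.061)&(z<.069)&(P[...,0]>.5)&(P[...,0]<.74)&(P[...,1]>-.1)&(P[...,1]<.13);print(k,rect(P,m))
```

```text
top nearedge before [0.0964 5.8407] 219.48346810422282
top nearedge after [0.0685 6.2962] 219.4582179409994
 -y edge before 320.7938173567782
 -y edge after 320.81111419068736
b ((644.8189086914062, 52.454200744628906), (110.13555145263672, 80.53313446044922), 85.02719116210938, 1357)
a ((644.0964965820312, 52.55545425415039), (109.96784210205078, 80.46261596679688), 84.42738342285156, 1198)
```

Run:
```python
from blk import *
import pickle
t1,s1=pickle.load(open("v1.pkl","rb")); t=img("top")
for k,e in(("b",t1),("a",t)):
    g=cv2.cvtColor(e["color"],cv2.COLOR_RGB2GRAY).astype(float)
    # near edge threshold crossing per column
    pts=[]
    for u in range(280,318):
        c=g[208:232,u]; th=165; i=np.where((c[:-1]>=th)&(c[1:]<th))[0]
        if len(i): pts.append((u,208+i[0]+(c[i[0]]-th)/(c[i[0]]-c[i[0]+1])))
    p=np.array(pts); f=np.polyfit(p[:,0],p[:,1],1); r=p[:,1]-np.polyval(f,p[:,0]); f=np.polyfit(p[abs(r)<.6,0],p[abs(r)<.6,1],1)
    print(k,len(p),np.rad2deg(np.arctan(f[0])),np.polyval(f,298),r.std())
    # -y edge
    pts=[]
    for v in range(194,218):
        c=g[v,312:336]; i=np.where((c[:-1]>=th)&(c[1:]<th))[0]
        if len(i): pts.append((v,312+i[0]+(c[i[0]]-th)/(c[i[0]]-c[i[0]+1])))
    p=np.array(pts); f=np.polyfit(p[:,0],p[:,1],1); print("  -y",np.rad2deg(np.arctan(f[0])),np.polyval(f,206))
```

```text
b 38 6.13884475899331 220.1276767692131 3.5373360958288282
  -y -6.81834671747713 321.83701909422507Traceback (most recent call last):
  File "<stdin>", line 11, in <module>
    raise TypeError("expected non-empty vector for x")
TypeError: expected non-empty vector for x
```

Run:
```python
from blk import *
import pickle
t1,s1=pickle.load(open("v1.pkl","rb")); t=img("top")
for k,e in(("b",t1),("a",t)):
    g=cv2.cvtColor(e["color"],cv2.COLOR_RGB2GRAY).astype(float); pts=[]
    for u in range(279,317):
        r0=int(round(219.8+.087*(u-298)))-4; c=g[r0:r0+9,u]; w=np.clip(-np.diff(c),0,None); w[w<4]=0
        pts.append((u,r0+.5+(w*np.arange(8)).sum()/w.sum()))
    vx,vy,x0,y0=cv2.fitLine(np.array(pts,np.float32),cv2.DIST_HUBER,0,.01,.01).ravel(); print(k,"near",np.rad2deg(np.arctan(vy/vx)),y0+(298-x0)*vy/vx)
    pts=[]
    for v in range(193,218):
        c0=int(round(321.3-.087*(v-206)))-4; c=g[v,c0:c0+9]; w=np.clip(-np.diff(c),0,None); w[w<4]=0
        pts.append((v,c0+.5+(w*np.arange(8)).sum()/max(w.sum(),1e-6)))
    vx,vy,x0,y0=cv2.fitLine(np.array(pts,np.float32),cv2.DIST_HUBER,0,.01,.01).ravel(); print(k,"-y",np.rad2deg(np.arctan(vy/vx)),y0+(206-x0)*vy/vx)
```

```text
b near 5.8173437 219.93803
b -y -5.7470827 321.39615
a near 6.552046 220.29068
a -y -6.636855 321.34192
```

```bash
python3 -c "
from rig import job
print(job.sign_off())"
```

```text
the job is handed in; nothing more can be done
None
```

The job is handed in at about 74 s on the clock. No verdict is reported, so what follows rests on my own checks.

**What I did:**
- Parked the setting master upright in the grey tray.
- Pushed the block onto the side rail, then the far rail. It stopped dead on each, at about 18 N and 17 N.
- Pressed the three plugs in the rack (plug1, plug3 and plug4) home in block_hole2, block_hole0 and block_hole3. Each stopped with the tool at 72 mm, the height I had worked out for fully home.
- Pressed the read button. It bottomed at about 31 N, after roughly 6 mm of travel.

**Last checks:**
- **Plugs:** the handle tops read about 92.5 mm, against 93 mm when fully home.
- **Master:** it is standing in the tray.
- **Bystanders:** they look unmoved in the top picture.
- **Robot:** it is clear of everything.

**Off or in disagreement:**
- **Block drift:** putting the plugs in shifted the block about 0.8 mm off the far rail and turned it about 0.8° (0.014 rad). That is inside the 3 mm and 0.035 rad limits, so I left it.
- **Measurements:** the two cameras differ by about 2 mm in x. A first, cruder edge check showed no shift and a turn the other way. The more careful edge fit and the depth outline agree on the drift.

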